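Fit the practice eye and hold the blue filter in

ROBOT

A 7-joint arm with a two-finger parallel gripper is mounted at the origin on the work surface. World frame = base frame: x ahead of the robot, y to its left, z up, the work surface at z = 0. Lengths are in m, angles in rad, forces in N, time in s.
With the tool pointing down it reaches from about 0.425 to 0.95 m from the base axis. Payload 4.7 kg.
Tool frame: the origin (TCP) lies at the very end of the fingers, on their centre line; the grasp point (between the pads) lies 19 mm behind it; z points along the fingers, y is the line along which they close (so a half turn about z gives the same grasp; the last joint's range is limited). The gripper opens to 87 mm and grips with 3 to 60 N. Pads are 19 mm wide; open, the fingers measure 117 mm over their backs; the gripper's body (75 mm by 190 mm) begins 51 mm behind the grasp point.
Start: joints at [1.104, 0.469, -0.049, 1.532, 0.024, 1.141, -0.082], TCP at [0.286, -0.611, 0.223] pointing down, gripper open.
Joint ranges: [-2.59, 2.59], [-0.33, 1.99], [-1.39, 1.29], [0.1, 2.45], [-1.04, 4.18], [0.21, 1.99], [-2.66, 2.66]. Speed limits (rad/s): [2.57, 2.57, 3.14, 3.14, 3.14, 3.14, 3.14].

INTERFACE

Orientations are given as a rotation vector (axis times angle).
In Python, from workcell import get_obs, get_image, job_done gives the robot as it stands.
- The arm moves only by the tool arm_command, never from a script. Its argument "rows" is a list of rows, each an object of numbers: "tx", "ty", "tz": the shift along the tool's x, y, z in m; "rx", "ry", "rz": the turn, a rotation vector about the tool's x, y, z in rad. A call has 1 to 10 rows; each row shifts and turns the commanded pose from where the row before left it, along the tool's axes as they then stand; what a row does not reach is not made up. A row lasts 1/10 s, in which the tool goes at most 50 mm and 8.59 degrees, less where a joint would pass 70% of its speed; a pose out of reach is approached as far as the arm can. A call with a gripper value outside its range is refused whole. "hand" is the opening, from -1 (shut) to 1 (fully open), set as the call begins (left out, the last holds). The fingers move at their own pace and stop on an object; "newtons" is the grip in N (left out, the last holds). Time passes only in rows, so rows that do not move let the fingers close. It gives the time, the measured TCP pose, the force, the opening and the grip force at its end, in the units of the state.
- get_obs(): the state, without advancing time (a new reading comes with each control period).
- get_image(name): name is "side" or "top" or "wrist"; returns a dict with "image" (420x560x3 uint8, red, green, blue), "camera_matrix" (3x3 intrinsics, pixels), "D" ([k1, k2, p1, p2, k3] as OpenCV has them; the pictures are not rectified), "pose" (4x4, takes a point from camera to world coordinates). Camera axes: x right, y up, looking along -z (the intrinsics and any distortion apply to the point x, -y, -z); pixel columns grow to the right and rows downward; lengths in m; the calibration is good to about 2 mm. A picture is of the moment at which its call begins. There is no depth.
- job_done(): hands the job in; it is judged then, once.
The state is a dict: "time_s": time; "q": joint angles; "joint_velocities": joint speeds; "effort": joint torques, N m; "tool_pos": TCP position; "ee_rot": TCP orientation; "contact_force": force on the tool from outside, world axes, zero at the start; "wrist_torque": the same for the moment, N m; "gripper_width": finger opening in m; "finger_force": force on a finger pad.
Only numpy, scipy, OpenCV 4.12 (cv2) and the standard library are available. Lean on these libraries where they do the work, as an engineer would, in place of code of your own. Each camera call takes 0.05 s, during which the arm holds its last target. There are 200 camera calls.

TASK

Set up the practice head for the wound-leak check: of the two practice eyes on the mat, which look alike, push the one whose socket fits the head's pin fully home on it, and put the one that does not fit in the steel dish. Then, starting from its home stop, turn the lamp's filter knob clockwise by feel, counting the clicks, to the third click (the blue filter) without running past it to the fourth, and hold it there against its return spring: finish still holding the knob. Leave everything else on the table where it is.

Things in the scene. Friction and masses are not known exactly. Their poses are not given: they have to be found in the camera images.
- eye_one: One of two loose practice eyes, alike outside: upright ivory sleeve 34 mm across, 24 mm high, with a low white eye dome on top (33 mm in all), 40 g, on the 2 mm green mat. Underneath is a blind round socket 16 mm deep: in one 15 mm wide, sliding down over the head's 12 mm pin; in the other 8 mm, too tight: it stays up on the pin's tip. Origin: centre of the underside, z up.
- eye_two: The other practice eye, alike outside and with the other socket. Which of the two fits is not told and cannot be seen from outside: try it on the pin. The tight one stands 13 to 14 mm too high there and would fall off if let go. Origin: centre of the underside, z up along the sleeve.
- dish: Loose rectangular open steel dish, 105 mm (its x) by 135 mm (its y), 20 mm high, walls and floor 2 mm, 350 g, on the mat beyond the eyes. Origin: centre of the underside.
- practice_head: Fixed black half-face practice head lying face up in a steel tray, 280 mm (its x, chin towards +x) by 240 mm (its y), rim 36 mm high, with a padded wrist rest (65 mm high) round the crown on the -x side. Its right eye (-y side) is a round black seat with a steel pin; nothing else stands higher than 75 mm above the table. Origin: centre of the tray's underside.
- pin_seat (a point): Foot of the steel pin, at the centre of the flat round top (49 mm across) of the head's eye seat, 70 mm above the table, z up. The pin is 12 mm thick and 14 mm high, its top 3.5 mm tapering to 7 mm across. An eye is home when its underside's centre is at this point.
- lamp_house: Fixed white lamp house, 260 mm (its x) by 180 mm (its y). Its front (-x) half is a flat deck 85 mm above the table with the filter knob on it, its back half is 130 mm high. A steel handle stands 26 mm out of the front face, below the deck. Origin: centre of the underside.
- filter_knob (a joint): Knob angle (rad): 0 at the home stop, where its return spring keeps it, growing clockwise seen from above to 2.09 at the far stop. A click every 24 degrees: 0.419, 0.838, third 1.257, fourth 1.676. The spring resists with 0.12 N m at home, 0.18 at the third click; each pitch adds up to 0.1 N m in its first half, takes off 0.1 in its second, nothing at the clicks. Let go, it springs back home.
- knob_grip (a point): Point on the knob's upright axis, 119 mm above the table, in the bar grip, 2 mm below its top (fingertips must stay over the skirt, 22 mm below this point). Black knob: 48 mm round skirt crossed by an upright bar 46 mm long, 12 mm wide, 24 mm high. The point turns with the knob: the bar lies along its x, white pointer line at the -x end; at home its axes are those of lamp_house.
- syringe_near: Loose 1 ml-type syringe, pink plunger and hub, 130 mm long, 14 mm high, lying on the mat on the robot's side of the practice eyes; origin under its barrel. Leave alone.
- syringe_far: The same syringe again, lying at the far side of the mat. Leave alone.
- forceps: Loose steel forceps, 115 mm long, 6 mm high, lying between the dish and the head's tray; origin under its middle. Leave alone.
- handpiece: Loose grey pen-like handpiece, 140 mm long, 17 mm high, lying beyond the dish; origin under its middle. Leave alone.
- dropper_bottle: Loose white dropper bottle, 28 mm across, 62 mm high, standing on the far side; origin under its middle. Leave alone.
- beaker: Loose steel beaker, 64 mm across, 75 mm high, standing on the far side; origin under its middle. Leave alone.
- marker_pen: Loose white marker pen with a black cap, 130 mm long, 13 mm high, lying across the top of the lamp house's high back half; origin under its middle. Leave alone.
Not all that is in view belongs to the job. Leave any red look-alike of the eye_one alone. What is shaped like the eye_two but yellow is not meant.

How it is judged:
On the way, in this order (a step that is already met when the one before it is completed fails the run):
1. the eye that fits is fully home on the pin and the other lies in the dish, both let go (((horizontal distance between eye_one and pin_seat below 0.003 m and z of eye_one in the frame of pin_seat between -0.003 and 0.003 m and angle between eye_one's own z axis and vertical below 0.1 rad and x of eye_two in the frame of dish between -0.052 and 0.052 m and y of eye_two in the frame of dish between -0.067 and 0.067 m and z of eye_two in the frame of dish between -0.003 and 0.022 m and contact force between eye_two and dish above 0.05 N) or (horizontal distance between eye_two and pin_seat below 0.003 m and z of eye_two in the frame of pin_seat between -0.003 and 0.003 m and angle between eye_two's own z axis and vertical below 0.1 rad and x of eye_one in the frame of dish between -0.052 and 0.052 m and y of eye_one in the frame of dish between -0.067 and 0.067 m and z of eye_one in the frame of dish between -0.003 and 0.022 m and contact force between eye_one and dish above 0.05 N)) and linear speed of each of eye_one, eye_two below 0.02 m/s and contact force between the fingers and eye_one below 0.05 N and contact force between the fingers and eye_two below 0.05 N), for 0.2 s.
2. the filter knob is at the third click, in the fingers (value of joint filter_knob between 1.15164 and 1.36164 rad and contact force between the fingers and filter_knob above 1 N), for 0.3 s.
At the end, for the whole second after the job is handed in: The fitting eye stands on the pin (within 3 mm of its axis and 3 mm of the seat, tilt under 0.1 rad), the other is inside the dish and on it, both at rest and let go; the knob is still, within 6 degrees (0.105 rad) of the third click (1.257 rad), and the fingers press on it with more than 1 N (all of step 1 and all of step 2 and velocity of joint filter_knob between -0.1 and 0.1 rad/s); the arm keeps its last pose, push and grip.
It fails at once if the knob is turned past the third click, to the fourth (value of joint filter_knob above 1.50797 rad).
It fails at once if a bystander (syringe, forceps, handpiece, bottle, beaker or pen) is moved over 30 mm (distance of any of syringe_near, syringe_far, forceps, handpiece, dropper_bottle, beaker, marker_pen from where it was at the start of the episode above 0.03 m).
It also fails if it takes over 72 s, if anything falls off the work surface, if the arm or the gripper's body presses on something with over 40 N, if the wrist force passes 120 N, or if a joint passes its speed limit or range.

## Working session

There is one attempt and no reset: what is moved stays moved. The work goes in short steps, Python scripts to look and compute and a tool call to move; the robot and the scene stay as the last step left them, time stands still between calls to the robot, and variables do not carry over. Pictures are saved under pics/ and viewed, at most 14 in all, crops included, and the job is handed in when it is done.

Besides the shell and the picture viewer there is one more tool, called after "Call:" as name([rows], argument=value, ...), one row to a line, values as JSON. arm_command: Moves the arm, as the interface text tells. Its arguments: {"type":"object","properties":{"rows":{"type":"array","items":{"type":"object","properties":{"tx":{"type":"number"},"ty":{"type":"number"},"tz":{"type":"number"},"rx":{"type":"number"},"ry":{"type":"number"},"rz":{"type":"number"}}}},"hand":{"type":"number"},"newtons":{"type":"number"}},"required":["rows"]}

```bash
ls; mkdir -p pics
cat > h.py <<'E'
import numpy as np, cv2, json
from workcell import get_obs, get_image
def snap(name, fn=None):
    d=get_image(name)
    if fn: cv2.imwrite('pics/'+fn, d['image'][:,:,::-1])
    return d
def ray(d,uv):
    K=np.array(d['camera_matrix'],float);D=np.array(d['D'],float);T=np.array(d['pose'])
    n=cv2.undistortPoints(np.array(uv,float).reshape(-1,1,2),K,D).reshape(-1,2)
    v=np.c_[n[:,0],-n[:,1],-np.ones(len(n))]@T[:3,:3].T
    return T[:3,3],v
def onz(d,uv,z):
    o,v=ray(d,uv); return o+v*((z-o[2])/v[:,2])[:,None]
def proj(d,P):
    T=np.array(d['pose']);p=(np.array(P,float).reshape(-1,3)-T[:3,3])@T[:3,:3]
    p=p*[1,-1,-1]
    return cv2.projectPoints(p,np.zeros(3),np.zeros(3),np.array(d['camera_matrix'],float),np.array(d['D'],float))[0].reshape(-1,2)
E
python3 - <<'E'
from h import *
o=get_obs();print(o)
for n in ['side','top','wrist']:
    d=snap(n,n+'0.png');print(n,np.round(d['pose'],3).tolist(),np.round(d['camera_matrix'],1).tolist())
E
```

```text
pics
{'time_s': 0.0, 'q': array([ 1.1041115 ,  0.46942951, -0.04861851,  1.53368292,  0.02409128,
        1.14097579, -0.08229448]), 'joint_velocities': array([-1.01810615e-03, -1.46935994e-04,  1.20596329e-03, -5.66998203e-05,
       -9.61328593e-05,  1.34456586e-03,  1.75567744e-04]), 'effort': array([ 1.31372212e-04, -5.07976234e+01, -8.07062373e-02, -2.36152464e+01,
       -6.13051839e-02,  3.79435590e-02,  1.95925363e-04]), 'tool_pos': array([ 0.28593052, -0.61079657,  0.2215122 ]), 'ee_rot': array([-3.06480224e+00, -6.81873230e-01,  7.28464231e-04]), 'contact_force': array([-0.88034766,  0.65754098,  0.02661235]), 'wrist_torque': array([-0.02841419, -0.0066508 ,  0.06122384]), 'finger_force': 0.0, 'gripper_width': 0.08709098835967304}
side [[0.999, 0.02, -0.04, 0.492], [-0.043, 0.646, -0.762, -1.036], [0.011, 0.763, 0.646, 0.964], [0.0, 0.0, 0.0, 1.0]] [[501.3, 0.0, 275.5], [0.0, 501.3, 207.1], [0.0, 0.0, 1.0]]
top [[-0.023, 0.994, -0.11, 0.412], [-1.0, -0.024, -0.014, -0.021], [-0.016, 0.11, 0.994, 1.415], [0.0, 0.0, 0.0, 1.0]] [[430.5, 0.0, 277.8], [0.0, 430.5, 207.5], [0.0, 0.0, 1.0]]
wrist [[0.425, 0.876, 0.227, 0.347], [-0.905, 0.411, 0.106, -0.581], [-0.0, -0.251, 0.968, 0.384], [0.0, 0.0, 0.0, 1.0]] [[323.6, 0.0, 278.8], [0.0, 323.6, 214.7], [0.0, 0.0, 1.0]]
```

View pics/side0.png

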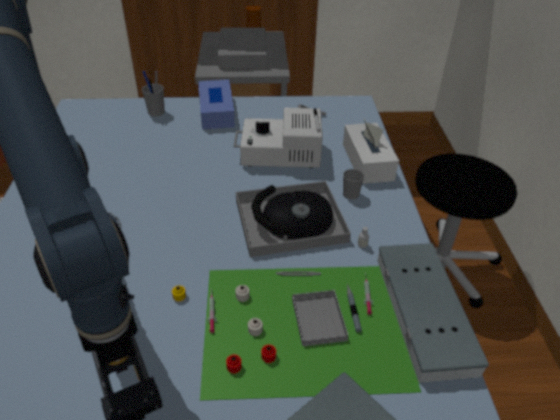

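View pics/top0.png

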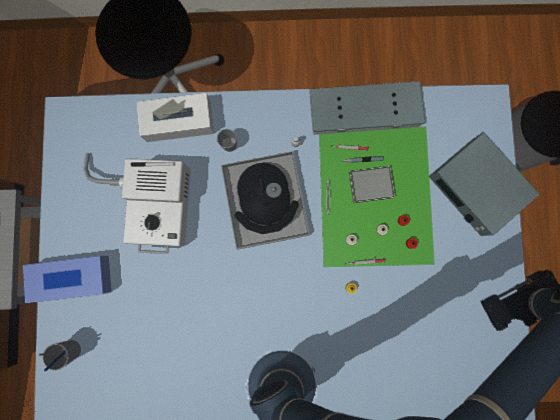

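Side: the white eyes are at (242,293) and (256,326), the dish at (320,318), the seat and pin near (301,211), the knob at (263,127). Top: eyes (352,239) and (383,229), dish (373,184), pin (274,188), knob (152,222).

Run:
```python
from h import *
S=snap('side');T=snap('top')
def tri(a,b):
    o1,v1=ray(S,[a]);o2,v2=ray(T,[b]);v1=v1[0]/np.linalg.norm(v1[0]);v2=v2[0]/np.linalg.norm(v2[0])
    s,t=np.linalg.lstsq(np.c_[v1,-v2],o2-o1,rcond=None)[0]
    return (o1+s*v1+o2+t*v2)/2, np.linalg.norm(o1+s*v1-o2-t*v2)
for d,n in((S,'side'),(T,'top')):
    im=d['image'];h=cv2.cvtColor(im,cv2.COLOR_RGB2HSV)
    green=cv2.inRange(h,(40,120,60),(80,255,255))
    ys,xs=np.where(green>0)
    hull=cv2.convexHull(np.c_[xs,ys].astype(np.int32))
    m=np.zeros(green.shape,np.uint8);cv2.fillConvexPoly(m,hull,255)
    w=cv2.inRange(im,(150,140,120),(255,255,255))&m
    k,l,st,c=cv2.connectedComponentsWithStats(w)
    for i in range(1,k):
        if st[i,4]>25: print(n,st[i],c[i].round(1), onz(d,[c[i]],.022).round(4) )
    hs=cv2.approxPolyDP(hull,5,True).reshape(-1,2);print('mat',hs.tolist(),onz(d,hs,.002).round(3).tolist())
    crop={'side':(slice(90,350),slice(180,400)),'top':(slice(130,270),slice(110,420))}[n]
    f={'side':2.3,'top':2.5}[n]
    cv2.imwrite(f'pics/{n}crop.png',cv2.resize(im[crop],None,fx=f,fy=f,interpolation=cv2.INTER_CUBIC)[:,:,::-1])
for nm,a,b in(('eyeA',(242,293),(352,239)),('eyeB',(256,326),(383,229)),('pin',(301,211),(274,188)),('knob',(263,127),(152,222))): print(nm,tri(a,b))
```

```text
mat [[419, 390], [202, 398], [211, 272], [378, 268]] [[0.826, -0.501, 0.002], [0.375, -0.502, 0.002], [0.375, -0.154, 0.002], [0.809, -0.155, 0.002]]
top [377 225  10  10  57] [381.5 229.9] [[ 0.4853 -0.3352  0.022 ]]
top [346 235  11  10  59] [350.6 240. ] [[ 0.4551 -0.2343  0.022 ]]
mat [[433, 263], [325, 266], [320, 135], [425, 128]] [[0.375, -0.502, 0.002], [0.373, -0.151, 0.002], [0.81, -0.149, 0.002], [0.826, -0.503, 0.002]]
eyeA (array([ 0.45706555, -0.23963274,  0.01767871]), np.float64(0.0026680231641162976))
eyeB (array([ 0.48824174, -0.34048627,  0.0209831 ]), np.float64(0.00023560958185662946))
pin (array([0.62106566, 0.00805916, 0.06366582]), np.float64(0.006364556615402646))
knob (array([0.52217942, 0.38463655, 0.10451113]), np.float64(0.000669057550125091))
```

View pics/topcrop.png

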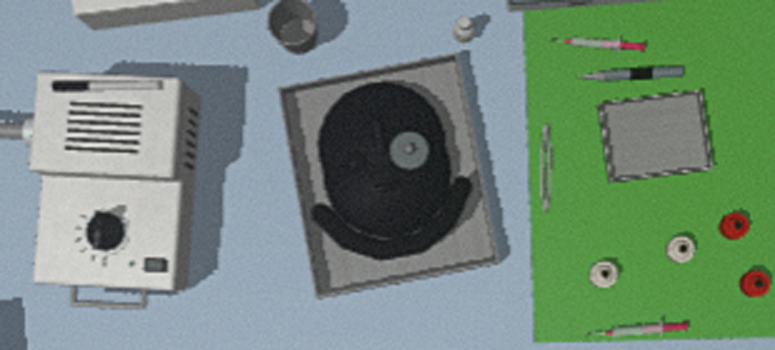

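Top crop: seat with pin at crop (409,150), which is full (273.6,190). Knob at full (152,222.4). The eyes are clear of the red ones. I'll square the tool to the world, then move over the nearer eye.

Call:
arm_command([
  {"rz": 0.146},
  {"rz": 0.146},
  {"rz": 0.146},
  {},
], hand=1, newtons=15)

```text
invalid input
```

Call:
arm_command([
  {"tx": 0.017,"ty": -0.037},
  {"tx": 0.017,"ty": -0.037},
  {"tx": 0.017,"ty": -0.037},
  {"tx": 0.017,"ty": -0.037},
  {"tx": 0.017,"ty": -0.037},
  {"tx": 0.017,"ty": -0.037},
  {"tx": 0.017,"ty": -0.037},
  {"tx": 0.017,"ty": -0.037},
  {"tx": 0.017,"ty": -0.037},
  {"tx": 0.017,"ty": -0.037},
])

```text
invalid input
```

Call:
arm_command([
  {"tz": 0.03},
  {"tz": 0.03},
  {},
  {},
])

```text
invalid input
```

```bash
cat >> h.py <<'E'
from scipy.spatial.transform import Rotation as R
def st():
    o=get_obs();m=R.from_rotvec(o['ee_rot']).as_matrix()
    print('t',round(o['time_s'],2),'tcp',o['tool_pos'].round(4),'toolx',m[:,0].round(3),'toolz',m[:,2].round(3),'q',o['q'].round(2),'w',round(o['gripper_width'],4),'F',o['contact_force'].round(1))
    return o,m
def eyes(d,z=.026):
    im=d['image'];w=cv2.inRange(im,(140,130,110),(255,255,255))
    k,l,s,c=cv2.connectedComponentsWithStats(w)
    for i in range(1,k):
        if s[i,4]>60:
            cn,_=cv2.findContours((l==i).astype(np.uint8),0,2)
            (x,y),r=cv2.minEnclosingCircle(cn[0]);print(s[i],'circ',round(x,1),round(y,1),round(r,1),onz(d,[(x,y)],z).round(4))
E
python3 - <<'E'
from h import *
st();d=snap('wrist','w1.png');eyes(d);print(np.array(d['pose']).round(3).tolist())
E
```

```text
t 0.25 tcp [ 0.2861 -0.6111  0.2221] toolx [0.906 0.424 0.   ] toolz [-0.     0.001 -1.   ] q [ 1.1   0.47 -0.05  1.53  0.02  1.14 -0.08] w 0.087 F [ 0.3 -0.   0.1]
[    0     0   530   135 42018] circ 260.8 67.0 269.2 [[ 0.3978 -0.5374  0.026 ]]
[ 509  162   51   79 1426] circ 534.0 201.0 46.3 [[ 0.405  -0.8846  0.026 ]]
[    0   187   445    82 24518] circ 222.0 215.5 223.1 [[ 0.2346 -0.5627  0.026 ]]
[ 160  300  216   39 6100] circ 267.5 323.0 108.4 [[ 0.1295 -0.6682  0.026 ]]
[[0.425, 0.876, 0.227, 0.347], [-0.905, 0.411, 0.107, -0.582], [0.001, -0.251, 0.968, 0.384], [0.0, 0.0, 0.0, 1.0]]
```

View pics/w1.png

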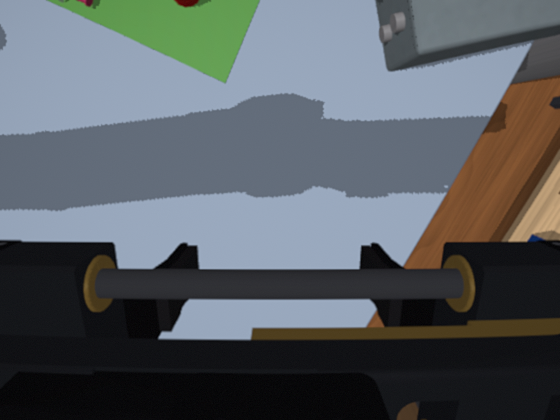

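The arm didn't move: the picture shows the mat corner at (225,80) and the open fingers along the bottom at rows 240–330. The rows probably need all six keys, so I'll try that.

Call:
arm_command([
  {"tx": 0,"ty": 0,"tz": 0,"rx": 0,"ry": 0,"rz": 0.146},
  {"tx": 0,"ty": 0,"tz": 0,"rx": 0,"ry": 0,"rz": 0.146},
  {"tx": 0,"ty": 0,"tz": 0,"rx": 0,"ry": 0,"rz": 0.146},
  {"tx": 0,"ty": 0,"tz": 0,"rx": 0,"ry": 0,"rz": 0},
], hand=1, newtons=15)

```text
time_s: 0.7
tool_pos: [0.2863, -0.6112, 0.2225]
ee_rot: [3.142, 0.0, -0.001]
contact_force: [-0.3, -0.4, 0.4]
gripper_width: 0.0872
finger_force: 0.0
```

Now tool x = +X, tool y = −Y and tool z = down.

Call:
arm_command([
  {"tx": 0.017,"ty": -0.037,"tz": 0,"rx": 0,"ry": 0,"rz": 0},
  {"tx": 0.017,"ty": -0.037,"tz": 0,"rx": 0,"ry": 0,"rz": 0},
  {"tx": 0.017,"ty": -0.037,"tz": 0,"rx": 0,"ry": 0,"rz": 0},
  {"tx": 0.017,"ty": -0.037,"tz": 0,"rx": 0,"ry": 0,"rz": 0},
  {"tx": 0.017,"ty": -0.037,"tz": 0,"rx": 0,"ry": 0,"rz": 0},
  {"tx": 0.017,"ty": -0.037,"tz": 0,"rx": 0,"ry": 0,"rz": 0},
  {"tx": 0.017,"ty": -0.037,"tz": 0,"rx": 0,"ry": 0,"rz": 0},
  {"tx": 0.017,"ty": -0.037,"tz": 0,"rx": 0,"ry": 0,"rz": 0},
  {"tx": 0.017,"ty": -0.037,"tz": 0,"rx": 0,"ry": 0,"rz": 0},
  {"tx": 0.017,"ty": -0.037,"tz": 0,"rx": 0,"ry": 0,"rz": 0},
])

```text
time_s: 1.7
tool_pos: [0.4568, -0.2398, 0.2229]
ee_rot: [3.141, 0.005, 0.001]
contact_force: [0.7, 0.7, 0.4]
gripper_width: 0.0873
finger_force: 0.0
```

Call:
arm_command([
  {"tx": 0,"ty": 0,"tz": 0.03,"rx": 0,"ry": 0,"rz": 0},
  {"tx": 0,"ty": 0,"tz": 0.03,"rx": 0,"ry": 0,"rz": 0},
  {"tx": 0,"ty": 0,"tz": 0,"rx": 0,"ry": 0,"rz": 0},
  {"tx": 0,"ty": 0,"tz": 0,"rx": 0,"ry": 0,"rz": 0},
])

```text
time_s: 2.1
tool_pos: [0.4563, -0.2416, 0.1629]
ee_rot: [-3.141, -0.002, 0.0]
contact_force: [0.3, -0.5, 1.1]
gripper_width: 0.0873
finger_force: 0.0
```

Run:
```python
from h import *
st();d=snap('wrist','w2.png');eyes(d);print(proj(d,[[.456,-.237,.026]]))
```

```text
t 2.1 tcp [ 0.4563 -0.2416  0.1629] toolx [ 1.     0.001 -0.   ] toolz [-0.  0. -1.] q [ 0.52  0.28 -0.14  1.97  0.05  0.9  -1.21] w 0.0873 F [ 0.3 -0.5  1.1]
[    0     0   188   268 22255] circ 99.8 129.3 147.6 [[ 0.5262 -0.0784  0.026 ]]
[190   0  14 114 424] circ 196.5 56.4 56.6 [[ 0.5866 -0.1703  0.026 ]]
[ 293    0  137   65 7526] circ 360.0 27.4 72.4 [[ 0.6101 -0.3096  0.026 ]]
[ 531   85   29  156 1866] circ 545.0 162.5 78.8 [[ 0.4982 -0.4947  0.026 ]]
[ 56  87  26  38 254] circ 68.0 106.0 21.6 [[ 0.5471 -0.0511  0.026 ]]
[363 163  36  30 717] circ 380.5 175.0 18.2 [[ 0.4847 -0.3359  0.026 ]]
[255 188  36  35 831] circ 272.4 205.0 17.9 [[ 0.4558 -0.2353  0.026 ]]
[319 261  25   8  66] circ 331.0 264.5 12.5 [[ 0.3952 -0.2935  0.026 ]]
[ 159  300  216   39 5678] circ 266.5 321.5 108.6 [[ 0.3305 -0.2287  0.026 ]]
[397 402  22  18 274] circ 407.5 410.5 13.5 [[ 0.2098 -0.3926  0.026 ]]
[[274.22154847 204.79728458]]
```

View pics/w2.png

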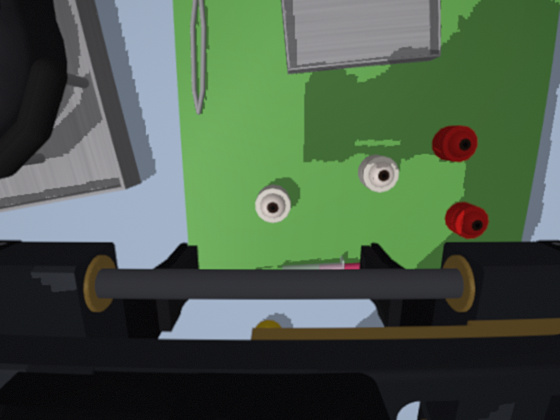

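The wrist picture shows eye A at (272,205) and eye B at (380,175), with the forceps and dish beyond. The positions agree with the top view: A (0.456,−0.2355), B (0.486,−0.336). Going down on A.

Call:
arm_command([
  {"tx": 0,"ty": -0.006,"tz": 0.03,"rx": 0,"ry": 0,"rz": 0},
  {"tx": 0,"ty": 0,"tz": 0.04,"rx": 0,"ry": 0,"rz": 0},
  {"tx": 0,"ty": 0,"tz": 0.04,"rx": 0,"ry": 0,"rz": 0},
  {"tx": 0,"ty": 0,"tz": 0.02,"rx": 0,"ry": 0,"rz": 0},
  {"tx": 0,"ty": 0,"tz": 0.012,"rx": 0,"ry": 0,"rz": 0},
  {"tx": 0,"ty": 0,"tz": 0.01,"rx": 0,"ry": 0,"rz": 0},
  {"tx": 0,"ty": 0,"tz": 0,"rx": 0,"ry": 0,"rz": 0},
])

```text
time_s: 2.85
tool_pos: [0.4567, -0.2357, 0.0107]
ee_rot: [3.141, -0.0, 0.001]
contact_force: [0.4, 0.2, -0.4]
gripper_width: 0.0871
finger_force: 0.0
```

Call:
arm_command([
  {"tx": 0,"ty": 0,"tz": 0,"rx": 0,"ry": 0,"rz": 0},
  {"tx": 0,"ty": 0,"tz": 0,"rx": 0,"ry": 0,"rz": 0},
  {"tx": 0,"ty": 0,"tz": 0,"rx": 0,"ry": 0,"rz": 0},
  {"tx": 0,"ty": 0,"tz": 0,"rx": 0,"ry": 0,"rz": 0},
  {"tx": 0,"ty": 0,"tz": 0,"rx": 0,"ry": 0,"rz": 0},
  {"tx": 0,"ty": 0,"tz": 0,"rx": 0,"ry": 0,"rz": 0},
  {"tx": 0,"ty": 0,"tz": 0,"rx": 0,"ry": 0,"rz": 0},
  {"tx": 0,"ty": 0,"tz": 0,"rx": 0,"ry": 0,"rz": 0},
], hand=-1, newtons=12)

```text
time_s: 3.65
tool_pos: [0.4563, -0.2354, 0.0106]
ee_rot: [3.142, -0.0, 0.0]
contact_force: [0.5, 0.0, 0.1]
gripper_width: 0.0336
finger_force: 12.0
```

Gripped at 33.6 mm. I'll lift and move to near the pin.

Call:
arm_command([
  {"tx": 0,"ty": 0,"tz": -0.03,"rx": 0,"ry": 0,"rz": 0},
  {"tx": 0,"ty": 0,"tz": -0.04,"rx": 0,"ry": 0,"rz": 0},
  {"tx": 0,"ty": 0,"tz": -0.04,"rx": 0,"ry": 0,"rz": 0},
  {"tx": 0,"ty": 0,"tz": -0.04,"rx": 0,"ry": 0,"rz": 0},
  {"tx": 0.02,"ty": -0.04,"tz": 0,"rx": 0,"ry": 0,"rz": 0},
  {"tx": 0.02,"ty": -0.04,"tz": 0,"rx": 0,"ry": 0,"rz": 0},
  {"tx": 0.02,"ty": -0.04,"tz": 0,"rx": 0,"ry": 0,"rz": 0},
  {"tx": 0.02,"ty": -0.04,"tz": 0,"rx": 0,"ry": 0,"rz": 0},
  {"tx": 0.02,"ty": -0.04,"tz": 0,"rx": 0,"ry": 0,"rz": 0},
  {"tx": 0.02,"ty": -0.04,"tz": 0,"rx": 0,"ry": 0,"rz": 0},
])

```text
time_s: 4.65
tool_pos: [0.5767, 0.0062, 0.1604]
ee_rot: [3.141, -0.001, -0.0]
contact_force: [0.4, -0.3, 0.0]
gripper_width: 0.0337
finger_force: 12.0
```

Call:
arm_command([
  {"tx": 0,"ty": 0,"tz": 0,"rx": 0,"ry": 0,"rz": 0},
  {"tx": 0,"ty": 0,"tz": 0,"rx": 0,"ry": 0,"rz": 0},
])

```text
time_s: 4.85
tool_pos: [0.5761, 0.0059, 0.1601]
ee_rot: [3.142, 0.004, -0.002]
contact_force: [0.1, -1.1, -0.0]
gripper_width: 0.033
finger_force: 12.0
```

Run:
```python
from h import *
st();d=snap('wrist');S=snap('side');T=snap('top')
P=[.621,.008,.07];print(proj(d,[P]),proj(S,[P]),proj(T,[P]))
def crop(dd,n,hw,f):
    u,v=[int(round(x)) for x in proj(dd,[P])[0]];x0,y0=max(0,u-hw),max(0,v-hw);print(n,x0,y0,f)
    c=dd['image'][y0:v+hw,x0:u+hw];c=cv2.resize(c,None,fx=f,fy=f,interpolation=cv2.INTER_CUBIC);return cv2.convertScaleAbs(c,alpha=1.7,beta=10)
a=crop(d,'w',80,2.4);b=crop(S,'s',32,6);h=max(a.shape[0],b.shape[0])
pad=lambda c:cv2.copyMakeBorder(c,0,h-c.shape[0],0,0,0)
im=np.hstack([pad(a),pad(b)]);print(a.shape,im.shape);cv2.imwrite('pics/pin.png',im[:,:,::-1])
```

```text
t 4.85 tcp [0.5761 0.0059 0.1601] toolx [ 1.     0.003 -0.001] toolz [-0.001 -0.    -1.   ] q [ 0.1   0.38 -0.24  1.83  0.11  0.94 -1.75] w 0.033 F [ 0.1 -1.1 -0. ]
[[276.63563575 161.07022989]] [[302.22437717 209.09722812]] [[274.0097107  188.71694531]]
w 197 81 2.4
s 270 177 6
(384, 384, 3) (384, 768, 3)
```

View pics/pin.png

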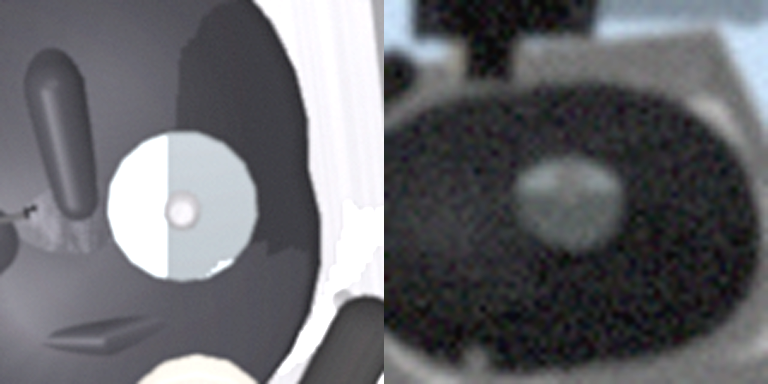

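Wrist crop: the seat disk is centred near (183,206), which is full (273,167), with the pin tip at its centre. The held eye's dome shows at the lower edge. I'll fit both numerically.

Run:
```python
from h import *
st();d=snap('wrist');S=snap('side');T=snap('top')
def disk(dd,c,r,lo,hsv=None):
    im=dd['image'];g=cv2.cvtColor(im,cv2.COLOR_RGB2GRAY);m=np.zeros_like(g);cv2.circle(m,c,r,255,-1)
    w=cv2.inRange(g,lo,255)&m;k,l,s,_=cv2.connectedComponentsWithStats(w);i=1+np.argmax(s[1:,4])
    cn=max(cv2.findContours((l==i).astype(np.uint8),0,1)[0],key=len)
    e=cv2.fitEllipse(cv2.convexHull(cn));return e
for n,dd,c,r,lo in(('w',d,(273,167),37,85),('s',S,(301,211),14,55),('t',T,(274,190),14,60)):
    g=cv2.cvtColor(dd['image'],cv2.COLOR_RGB2GRAY);print(n,g[c[1],c[0]-20:c[0]+21:3].tolist())
    try:e=disk(dd,c,r,lo);print(e,onz(dd,[e[0]],.07).round(4))
    except Exception as x: print(x)
# pin tip in wrist: brightest blob; held eye
g=cv2.cvtColor(d['image'],cv2.COLOR_RGB2GRAY)
print(g[156:182:2,260:290:2])
z=d['image'][215:300,200:360]
cv2.imwrite('pics/held.png',cv2.resize(z,None,fx=4,fy=4)[:,:,::-1])
P=np.array([[.5761,.0059,.1601-.0086+z] for z in(0.024,.033)]);print(proj(d,P), proj(d,P-[.001,0,0]))
```

```text
t 5.0 tcp [0.5757 0.0027 0.1603] toolx [ 1.    -0.003 -0.001] toolz [-0.001 -0.001 -1.   ] q [ 0.11  0.38 -0.24  1.83  0.11  0.94 -1.75] w 0.0335 F [-0.6 -0.3 -0.6]
w [182, 182, 178, 114, 138, 140, 138, 113, 116, 115, 115, 115, 115, 116]
((267.67578125, 165.9777374267578), (62.072017669677734, 62.40635299682617), 161.52346801757812) [[0.6168 0.0115 0.07  ]]
s [33, 28, 27, 31, 43, 51, 50, 53, 48, 45, 16, 14, 18, 18]
((300.0299987792969, 206.9268798828125), (6.406657695770264, 16.217426300048828), 88.94611358642578) [[0.6157 0.0174 0.07  ]]
t [82, 69, 74, 59, 64, 63, 62, 51, 56, 55, 52, 44, 80, 83]
((267.72186279296875, 191.0396728515625), (14.853737831115723, 22.73128890991211), 172.44268798828125) [[0.6141 0.028  0.07  ]]
[[180 180 180 176 118 116 116 116 116 116 116 117 116 116 116]
 [181 181 181 176 118 115 117 116 116 116 117 116 116 117 117]
 [181 180 164 133 111 111 113 116 116 117 116 116 117 116 116]
 [182 154 113 116 117 117 112 111 116 116 116 116 116 115 115]
 [168 119 118 128 129 127 118 110 113 115 115 115 115 115 115]
 [150 114 133 138 140 141 124 111 111 115 116 114 114 114 115]
 [145 114 137 139 142 142 131 110 111 115 115 116 115 115 115]
 [150 112 136 140 142 142 129 105 111 115 115 115 115 115 115]
 [171 106 120 138 141 136 113 104 114 115 115 115 115 115 115]
 [182 154 112 112 117 109 101 112 115 115 114 114 113 114 114]
 [182 182 169 144 109 108 112 114 115 114 113 114 114 114 113]
 [181 181 181 176 117 113 114 115 114 113 114 113 113 113 113]
 [182 181 180 176 117 114 114 114 114 113 114 113 114 114 114]]
[[273.20010665 271.73373816]
 [272.9223165  279.87279505]] [[273.21282968 273.60291124]
 [272.93635877 281.83367319]]
```

View pics/held.png

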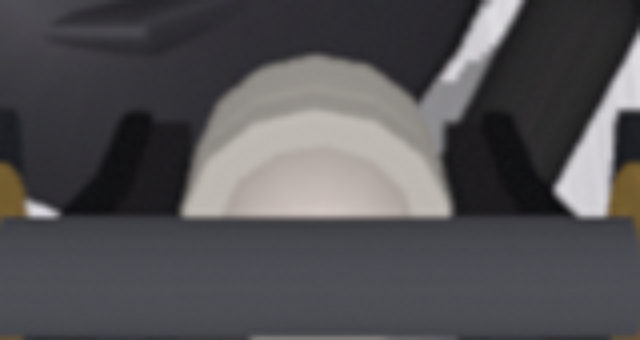

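The held eye is centred between the fingers. The measured y shifted by 3 mm between readings, so I'll check the jitter over several frames and fit the seat in each.

```bash
cat >> h.py <<'E'
def seat(d,c0=None):
    g=cv2.cvtColor(d['image'],cv2.COLOR_RGB2GRAY)
    u,v=[int(round(x)) for x in (proj(d,[[.619,.0095,.07]])[0] if c0 is None else c0)]
    m=np.zeros_like(g);cv2.circle(m,(u,v),44,255,-1)
    w=cv2.inRange(g,95,255)&m;k,l,s,_=cv2.connectedComponentsWithStats(w);i=1+np.argmax(s[1:,4])
    cn=max(cv2.findContours((l==i).astype(np.uint8),0,1)[0],key=len)
    return cv2.fitEllipse(cv2.convexHull(cn))
def still(d):
    E=seat(d);return E,onz(d,[E[0]],.07)[0]
E
python3 - <<'E'
from h import *
for i in range(5):
    o=get_obs();d=snap('wrist');E,p=still(d);print(o['time_s'],o['tool_pos'].round(4),o['ee_rot'].round(4),o['joint_velocities'].round(3)[0],np.round(E[0],1),np.round(E[1],1),p.round(4))
E
```

```text
5.15 [0.576  0.0031 0.1606] [ 3.141e+00 -4.000e-03 -1.000e-04] -0.003 [268.2 166.4] [61.6 61.7] [0.6168 0.0115 0.07  ]
5.2 [0.5761 0.0034 0.1606] [ 3.1412 -0.0034  0.    ] -0.005 [268.6 166.6] [61.4 62.2] [0.6167 0.0115 0.07  ]
5.25 [0.5761 0.0037 0.1606] [ 3.1413e+00 -2.6000e-03  1.0000e-04] -0.006 [268.9 166.7] [61.5 62.2] [0.6167 0.0115 0.07  ]
5.3 [0.5762 0.0039 0.1607] [ 3.1414e+00 -2.1000e-03  3.0000e-04] -0.005 [269.3 166.8] [61.5 62.1] [0.6167 0.0115 0.07  ]
5.35 [0.5762 0.0041 0.1607] [ 3.1415e+00 -1.6000e-03  2.0000e-04] -0.001 [269.6 166.8] [61.6 61.8] [0.6168 0.0115 0.07  ]
```

The pin is at (0.6168, 0.0115), with a disk diameter of 62 px against 62.7 expected. Moving over it to 7 mm above the tip.

Call:
arm_command([
  {"tx": 0.02,"ty": -0.003,"tz": 0,"rx": 0,"ry": 0,"rz": 0},
  {"tx": 0.021,"ty": -0.003,"tz": 0,"rx": 0,"ry": 0,"rz": 0},
  {"tx": 0,"ty": 0,"tz": 0.03,"rx": 0,"ry": 0,"rz": 0},
  {"tx": 0,"ty": 0,"tz": 0.03,"rx": 0,"ry": 0,"rz": 0},
  {"tx": 0,"ty": 0,"tz": 0,"rx": 0,"ry": 0,"rz": 0},
  {"tx": 0,"ty": 0,"tz": 0,"rx": 0,"ry": 0,"rz": 0},
  {"tx": 0,"ty": 0,"tz": 0,"rx": 0,"ry": 0,"rz": 0},
  {"tx": 0,"ty": 0,"tz": 0,"rx": 0,"ry": 0,"rz": 0},
  {"tx": 0,"ty": 0,"tz": 0,"rx": 0,"ry": 0,"rz": 0},
])

```text
time_s: 6.3
tool_pos: [0.6181, 0.0106, 0.1019]
ee_rot: [-3.142, 0.0, -0.004]
contact_force: [0.3, 0.6, -0.1]
gripper_width: 0.0336
finger_force: 12.0
```

Run:
```python
from h import *
for i in range(3): st(); get_image('wrist')
st()
```

```text
t 6.3 tcp [0.6181 0.0106 0.1019] toolx [ 1.    -0.     0.002] toolz [ 0.002  0.    -1.   ] q [ 0.08  0.51 -0.22  1.78  0.14  0.86 -1.78] w 0.0336 F [ 0.3  0.6 -0.1]
t 6.35 tcp [0.6179 0.0106 0.1017] toolx [ 1.    -0.     0.002] toolz [ 0.002 -0.    -1.   ] q [ 0.08  0.51 -0.22  1.78  0.14  0.86 -1.78] w 0.0336 F [ 0.1 -0.4 -0.6]
t 6.4 tcp [0.6177 0.0106 0.1014] toolx [ 1.    -0.     0.001] toolz [ 0.001 -0.    -1.   ] q [ 0.08  0.51 -0.22  1.78  0.14  0.86 -1.78] w 0.0339 F [ 0.6 -0.6 -1.1]
t 6.45 tcp [0.6176 0.0106 0.1012] toolx [ 1.    -0.     0.001] toolz [ 0.001 -0.    -1.   ] q [ 0.08  0.51 -0.22  1.78  0.14  0.86 -1.78] w 0.0335 F [-0.9  0.3 -0.2]
```

Call:
arm_command([
  {"tx": 0,"ty": -0.001,"tz": 0.003,"rx": 0,"ry": 0,"rz": 0},
  {"tx": 0,"ty": 0,"tz": 0.003,"rx": 0,"ry": 0,"rz": 0},
  {"tx": 0,"ty": 0,"tz": 0.003,"rx": 0,"ry": 0,"rz": 0},
  {"tx": 0,"ty": 0,"tz": 0.003,"rx": 0,"ry": 0,"rz": 0},
  {"tx": 0,"ty": 0,"tz": 0,"rx": 0,"ry": 0,"rz": 0},
  {"tx": 0,"ty": 0,"tz": 0,"rx": 0,"ry": 0,"rz": 0},
  {"tx": 0,"ty": 0,"tz": 0,"rx": 0,"ry": 0,"rz": 0},
])

```text
time_s: 7.15
tool_pos: [0.6185, 0.0112, 0.09]
ee_rot: [3.141, -0.001, 0.004]
contact_force: [-0.4, -0.5, 7.8]
gripper_width: 0.0337
finger_force: 12.0
```

Some resistance: 7.8 N about 2.6 mm below tip contact. x reads 1 mm too far, so I'll nudge x back and compare the force.

Call:
arm_command([
  {"tx": -0.001,"ty": 0,"tz": 0,"rx": 0,"ry": 0,"rz": 0},
  {"tx": -0.0005,"ty": 0,"tz": 0,"rx": 0,"ry": 0,"rz": 0},
  {"tx": 0,"ty": 0,"tz": 0,"rx": 0,"ry": 0,"rz": 0},
  {"tx": 0,"ty": 0,"tz": 0,"rx": 0,"ry": 0,"rz": 0},
  {"tx": 0,"ty": 0,"tz": 0,"rx": 0,"ry": 0,"rz": 0},
])

```text
time_s: 7.65
tool_pos: [0.6182, 0.0111, 0.0901]
ee_rot: [3.141, -0.001, 0.008]
contact_force: [1.1, -0.6, 5.5]
gripper_width: 0.0337
finger_force: 12.0
```

Call:
arm_command([
  {"tx": 0,"ty": 0,"tz": 0.002,"rx": 0,"ry": 0,"rz": 0},
  {"tx": 0,"ty": 0,"tz": 0.001,"rx": 0,"ry": 0,"rz": 0},
  {"tx": 0,"ty": 0,"tz": 0,"rx": 0,"ry": 0,"rz": 0},
  {"tx": 0,"ty": 0,"tz": 0,"rx": 0,"ry": 0,"rz": 0},
])

```text
time_s: 8.05
tool_pos: [0.619, 0.0111, 0.0889]
ee_rot: [3.141, -0.001, 0.011]
contact_force: [-1.4, -1.6, 14.0]
gripper_width: 0.0334
finger_force: 12.0
```

Run:
```python
from h import *
st();d=snap('wrist');z=d['image'][215:300,200:360]
cv2.imwrite('pics/held2.png',cv2.resize(z,None,fx=4,fy=4)[:,:,::-1])
```

```text
t 8.05 tcp [0.619  0.0111 0.0889] toolx [ 1.    -0.001  0.007] toolz [ 0.007 -0.001 -1.   ] q [ 0.07  0.53 -0.22  1.79  0.15  0.83 -1.79] w 0.0334 F [-1.4 -1.6 14. ]
```

View pics/held2.png

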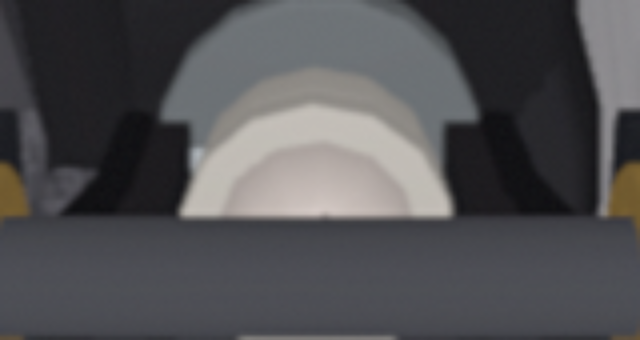

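The force rises to 14 N, the eye is tilting in the grip and it won't go down although it's aligned within about 1 mm. This looks like the tight one. I'll lift off and locate the dish for it.

Call:
arm_command([
  {"tx": 0,"ty": 0,"tz": -0.02,"rx": 0,"ry": 0,"rz": 0},
  {"tx": 0,"ty": 0,"tz": -0.03,"rx": 0,"ry": 0,"rz": 0},
  {"tx": 0,"ty": 0,"tz": -0.03,"rx": 0,"ry": 0,"rz": 0},
  {"tx": 0,"ty": 0,"tz": 0,"rx": 0,"ry": 0,"rz": 0},
  {"tx": 0,"ty": 0,"tz": 0,"rx": 0,"ry": 0,"rz": 0},
])

```text
time_s: 8.6
tool_pos: [0.6159, 0.0116, 0.1658]
ee_rot: [3.141, -0.0, 0.001]
contact_force: [-0.4, -0.1, -0.4]
gripper_width: 0.0337
finger_force: 12.0
```

Run:
```python
from h import *
o,m=st();T=snap('top');S=snap('side')
c=np.array([(600,102),(703,90),(712,165),(610,180)])/2.5+[110,130]
P=onz(T,c,.022);print(P.round(3),P.mean(0).round(4),[np.linalg.norm(P[i]-P[i-1]).round(3) for i in range(4)])
print(proj(S,[P.mean(0)]))
d=snap('wrist');z=.0240
p=o['tool_pos']
g=d['image'][215:300,200:360];cv2.imwrite('pics/held3.png',cv2.resize(g,None,fx=4,fy=4)[:,:,::-1])
print(proj(d,[p+[.017,0,.0154],p+[.0165,0,-.0086]])-[200,215])
gg=cv2.cvtColor(d['image'],cv2.COLOR_RGB2GRAY);print(gg[220:272,279].tolist())
```

```text
t 8.6 tcp [0.6159 0.0116 0.1658] toolx [ 1.    -0.     0.001] toolz [ 0.001 -0.    -1.   ] q [ 0.09  0.44 -0.23  1.73  0.12  0.99 -1.76] w 0.0337 F [-0.4 -0.1 -0.4]
[[ 0.682 -0.242  0.022]
 [ 0.694 -0.377  0.022]
 [ 0.595 -0.384  0.022]
 [ 0.578 -0.25   0.022]] [ 0.6372 -0.3134  0.022 ] [np.float64(0.104), np.float64(0.136), np.float64(0.1), np.float64(0.135)]
[[319.82054221 314.23438607]]
[[79.38297318 23.90946772]
 [79.23789599 10.43949432]]
[215, 217, 212, 184, 161, 168, 176, 177, 177, 177, 175, 164, 145, 138, 138, 139, 141, 143, 140, 137, 146, 171, 189, 191, 191, 190, 190, 190, 191, 189, 178, 168, 166, 169, 172, 174, 176, 178, 181, 182, 185, 187, 189, 192, 194, 197, 200, 205, 194, 124, 66, 63]
```

Dish centre is (0.637, −0.313), with sides of 102 × 135 mm, which matches. Carrying eye A there.

Call:
arm_command([
  {"tx": 0.002,"ty": 0.036,"tz": 0,"rx": 0,"ry": 0,"rz": 0},
  {"tx": 0.002,"ty": 0.036,"tz": 0,"rx": 0,"ry": 0,"rz": 0},
  {"tx": 0.002,"ty": 0.036,"tz": 0,"rx": 0,"ry": 0,"rz": 0},
  {"tx": 0.002,"ty": 0.036,"tz": 0,"rx": 0,"ry": 0,"rz": 0},
  {"tx": 0.002,"ty": 0.036,"tz": 0,"rx": 0,"ry": 0,"rz": 0},
  {"tx": 0.002,"ty": 0.036,"tz": 0,"rx": 0,"ry": 0,"rz": 0},
  {"tx": 0.002,"ty": 0.036,"tz": 0,"rx": 0,"ry": 0,"rz": 0},
  {"tx": 0.002,"ty": 0.036,"tz": 0,"rx": 0,"ry": 0,"rz": 0},
  {"tx": 0.002,"ty": 0.036,"tz": 0,"rx": 0,"ry": 0,"rz": 0},
  {"tx": 0,"ty": 0,"tz": 0,"rx": 0,"ry": 0,"rz": 0},
])

```text
time_s: 9.75
tool_pos: [0.6311, -0.3204, 0.1634]
ee_rot: [3.138, -0.015, -0.005]
contact_force: [-0.4, -0.7, -0.1]
gripper_width: 0.0335
finger_force: 12.0
```

Call:
arm_command([
  {"tx": 0,"ty": 0,"tz": 0.04,"rx": 0,"ry": 0,"rz": 0},
  {"tx": 0,"ty": 0,"tz": 0.04,"rx": 0,"ry": 0,"rz": 0},
  {"tx": 0,"ty": 0,"tz": 0.04,"rx": 0,"ry": 0,"rz": 0},
  {"tx": 0,"ty": 0,"tz": 0.02,"rx": 0,"ry": 0,"rz": 0},
  {"tx": 0,"ty": 0,"tz": 0.008,"rx": 0,"ry": 0,"rz": 0},
  {"tx": 0,"ty": 0,"tz": 0.002,"rx": 0,"ry": 0,"rz": 0},
  {"tx": 0,"ty": 0,"tz": 0,"rx": 0,"ry": 0,"rz": 0},
  {"tx": 0,"ty": 0,"tz": 0,"rx": 0,"ry": 0,"rz": 0},
])

```text
time_s: 10.55
tool_pos: [0.635, -0.3128, 0.0173]
ee_rot: [3.14, -0.0, 0.004]
contact_force: [0.3, 0.0, -0.6]
gripper_width: 0.0338
finger_force: 12.0
```

Call:
arm_command([
  {"tx": 0,"ty": 0,"tz": 0.003,"rx": 0,"ry": 0,"rz": 0},
  {"tx": 0,"ty": 0,"tz": 0,"rx": 0,"ry": 0,"rz": 0},
])

```text
time_s: 10.75
tool_pos: [0.634, -0.3125, 0.0132]
ee_rot: [3.141, -0.0, 0.001]
contact_force: [0.4, 0.3, -0.5]
gripper_width: 0.0337
finger_force: 12.0
```

Call:
arm_command([
  {"tx": 0,"ty": 0,"tz": 0,"rx": 0,"ry": 0,"rz": 0},
  {"tx": 0,"ty": 0,"tz": 0,"rx": 0,"ry": 0,"rz": 0},
  {"tx": 0,"ty": 0,"tz": 0,"rx": 0,"ry": 0,"rz": 0},
  {"tx": 0,"ty": 0,"tz": 0,"rx": 0,"ry": 0,"rz": 0},
  {"tx": 0,"ty": 0,"tz": -0.02,"rx": 0,"ry": 0,"rz": 0},
  {"tx": 0,"ty": 0,"tz": -0.04,"rx": 0,"ry": 0,"rz": 0},
  {"tx": 0,"ty": 0,"tz": -0.04,"rx": 0,"ry": 0,"rz": 0},
  {"tx": 0,"ty": 0,"tz": -0.04,"rx": 0,"ry": 0,"rz": 0},
], hand=0.4)

```text
time_s: 11.55
tool_pos: [0.6336, -0.3123, 0.154]
ee_rot: [-3.141, 0.0, 0.0]
contact_force: [0.2, -1.0, -1.0]
gripper_width: 0.0609
finger_force: 0.0
```

Run:
```python
from h import *
st();d=snap('wrist');eyes(d)
```

```text
t 11.55 tcp [ 0.6336 -0.3123  0.154 ] toolx [ 1. -0. -0.] toolz [-0.  0. -1.] q [ 0.5   0.58 -0.16  1.51  0.1   1.05 -1.25] w 0.0609 F [ 0.2 -1.  -1. ]
[    0     0   119   242 14962] circ 58.5 120.5 133.9 [[ 0.7118 -0.1171  0.026 ]]
[157  48  75  28 932] circ 194.8 58.9 37.8 [[ 0.7602 -0.2418  0.026 ]]
[550  93  10  25 148] circ 554.5 105.0 12.8 [[ 0.727  -0.5575  0.026 ]]
[170 108  36   9 200] circ 187.6 113.0 17.6 [[ 0.7165 -0.2333  0.026 ]]
[  198   146   149   103 10474] circ 272.0 196.0 84.6 [[ 0.6435 -0.3058  0.026 ]]
[  0 154  36 103 271] circ 16.5 205.0 53.6 [[ 0.6353 -0.0624  0.026 ]]
[347 175   5  67 105] circ 349.0 208.0 33.1 [[ 0.6323 -0.3769  0.026 ]]
[201 178  12  65 114] circ 207.0 210.0 32.4 [[ 0.6303 -0.2457  0.026 ]]
[128 181  14  61 329] circ 135.5 211.0 30.5 [[ 0.6294 -0.1785  0.026 ]]
[224 250 111  12 153] circ 279.0 255.5 55.3 [[ 0.5855 -0.3123  0.026 ]]
```

Now eye B at (0.485, −0.336).

Call:
arm_command([
  {"tx": -0.037,"ty": 0.006,"tz": 0,"rx": 0,"ry": 0,"rz": 0},
  {"tx": -0.037,"ty": 0.006,"tz": 0,"rx": 0,"ry": 0,"rz": 0},
  {"tx": -0.037,"ty": 0.006,"tz": 0,"rx": 0,"ry": 0,"rz": 0},
  {"tx": -0.037,"ty": 0.006,"tz": 0,"rx": 0,"ry": 0,"rz": 0},
  {"tx": 0,"ty": 0,"tz": 0.04,"rx": 0,"ry": 0,"rz": 0},
  {"tx": 0,"ty": 0,"tz": 0.03,"rx": 0,"ry": 0,"rz": 0},
  {"tx": 0,"ty": 0,"tz": 0.02,"rx": 0,"ry": 0,"rz": 0},
  {"tx": 0,"ty": 0,"tz": 0,"rx": 0,"ry": 0,"rz": 0},
  {"tx": 0,"ty": 0,"tz": 0,"rx": 0,"ry": 0,"rz": 0},
], hand=0.8)

```text
time_s: 12.5
tool_pos: [0.4861, -0.3365, 0.0628]
ee_rot: [3.142, -0.0, 0.0]
contact_force: [0.9, 0.2, 0.7]
gripper_width: 0.078
finger_force: 0.0
```

Run:
```python
from h import *
st();d=snap('wrist');eyes(d)
```

```text
t 12.5 tcp [ 0.4861 -0.3365  0.0628] toolx [ 1. -0.  0.] toolz [ 0. -0. -1.] q [ 0.65  0.52 -0.15  1.87  0.11  0.75 -1.13] w 0.078 F [0.9 0.2 0.7]
[  6   0  26 154 823] circ 18.0 76.5 77.3 [[ 0.587  -0.1805  0.026 ]]
[118   0  18  90 181] circ 126.5 44.5 45.3 [[ 0.6025 -0.2489  0.026 ]]
[  146     0   203    84 13641] circ 247.0 31.5 105.8 [[ 0.6084 -0.3181  0.026 ]]
[352   0   6  65 152] circ 354.5 32.0 32.1 [[ 0.6084 -0.3787  0.026 ]]
[135  66 224  28 536] circ 246.5 80.0 112.3 [[ 0.5824 -0.3174  0.026 ]]
[   0  110   26  134 1627] circ 12.5 176.5 67.7 [[ 0.5271 -0.1659  0.026 ]]
[ 253  215   52   49 1399] circ 278.5 240.5 25.9 [[ 0.4847 -0.3359  0.026 ]]
```

Aligned. I'll descend the last 52 mm, shifted 1 mm back in x, and grip.

Call:
arm_command([
  {"tx": -0.001,"ty": 0,"tz": 0.025,"rx": 0,"ry": 0,"rz": 0},
  {"tx": 0,"ty": 0,"tz": 0.018,"rx": 0,"ry": 0,"rz": 0},
  {"tx": 0,"ty": 0,"tz": 0.008,"rx": 0,"ry": 0,"rz": 0},
  {"tx": 0,"ty": 0,"tz": 0,"rx": 0,"ry": 0,"rz": 0},
  {"tx": 0,"ty": 0,"tz": 0,"rx": 0,"ry": 0,"rz": 0},
])

```text
time_s: 13.05
tool_pos: [0.4857, -0.3369, 0.0128]
ee_rot: [3.14, -0.0, 0.003]
contact_force: [0.7, 0.3, 0.8]
gripper_width: 0.0784
finger_force: 0.0
```

Call:
arm_command([
  {"tx": 0,"ty": 0,"tz": 0,"rx": 0,"ry": 0,"rz": 0},
  {"tx": 0,"ty": 0,"tz": 0,"rx": 0,"ry": 0,"rz": 0},
  {"tx": 0,"ty": 0,"tz": 0,"rx": 0,"ry": 0,"rz": 0},
  {"tx": 0,"ty": 0,"tz": 0,"rx": 0,"ry": 0,"rz": 0},
  {"tx": 0,"ty": 0,"tz": 0,"rx": 0,"ry": 0,"rz": 0},
  {"tx": 0,"ty": 0,"tz": 0,"rx": 0,"ry": 0,"rz": 0},
  {"tx": 0,"ty": 0,"tz": 0,"rx": 0,"ry": 0,"rz": 0},
], hand=-1, newtons=12)

```text
time_s: 13.75
tool_pos: [0.4848, -0.3364, 0.0116]
ee_rot: [3.142, -0.0, 0.0]
contact_force: [-0.8, -0.3, 0.4]
gripper_width: 0.0338
finger_force: 12.0
```

Call:
arm_command([
  {"tx": 0,"ty": 0,"tz": -0.03,"rx": 0,"ry": 0,"rz": 0},
  {"tx": 0,"ty": 0,"tz": -0.04,"rx": 0,"ry": 0,"rz": 0},
  {"tx": 0,"ty": 0,"tz": -0.04,"rx": 0,"ry": 0,"rz": 0},
  {"tx": 0,"ty": 0,"tz": -0.04,"rx": 0,"ry": 0,"rz": 0},
  {"tx": 0.018,"ty": -0.048,"tz": 0,"rx": 0,"ry": 0,"rz": 0},
  {"tx": 0.018,"ty": -0.048,"tz": 0,"rx": 0,"ry": 0,"rz": 0},
  {"tx": 0.018,"ty": -0.048,"tz": 0,"rx": 0,"ry": 0,"rz": 0},
  {"tx": 0.018,"ty": -0.048,"tz": 0,"rx": 0,"ry": 0,"rz": 0},
  {"tx": 0.018,"ty": -0.048,"tz": 0,"rx": 0,"ry": 0,"rz": 0},
  {"tx": 0.018,"ty": -0.048,"tz": 0,"rx": 0,"ry": 0,"rz": 0},
])

```text
time_s: 14.75
tool_pos: [0.5904, -0.0537, 0.1615]
ee_rot: [3.141, -0.001, -0.0]
contact_force: [0.9, -0.3, -0.9]
gripper_width: 0.0339
finger_force: 12.0
```

Call:
arm_command([
  {"tx": 0.02,"ty": -0.048,"tz": 0,"rx": 0,"ry": 0,"rz": 0},
  {"tx": 0.004,"ty": -0.011,"tz": 0,"rx": 0,"ry": 0,"rz": 0},
  {"tx": 0,"ty": 0,"tz": 0.03,"rx": 0,"ry": 0,"rz": 0},
  {"tx": 0,"ty": 0,"tz": 0.02,"rx": 0,"ry": 0,"rz": 0},
  {"tx": 0,"ty": 0,"tz": 0,"rx": 0,"ry": 0,"rz": 0},
  {"tx": 0,"ty": 0,"tz": 0,"rx": 0,"ry": 0,"rz": 0},
  {"tx": 0,"ty": 0,"tz": 0,"rx": 0,"ry": 0,"rz": 0},
  {"tx": 0,"ty": 0,"tz": 0,"rx": 0,"ry": 0,"rz": 0},
])

```text
time_s: 15.55
tool_pos: [0.6143, 0.0014, 0.113]
ee_rot: [3.142, -0.001, 0.004]
contact_force: [0.4, 0.3, -0.7]
gripper_width: 0.0337
finger_force: 12.0
```

Call:
arm_command([
  {"tx": 0,"ty": 0,"tz": 0,"rx": 0,"ry": 0,"rz": 0},
  {"tx": 0,"ty": 0,"tz": 0,"rx": 0,"ry": 0,"rz": 0},
  {"tx": 0,"ty": 0,"tz": 0,"rx": 0,"ry": 0,"rz": 0},
  {"tx": 0,"ty": 0,"tz": 0,"rx": 0,"ry": 0,"rz": 0},
])

```text
time_s: 15.95
tool_pos: [0.6134, 0.0016, 0.1117]
ee_rot: [3.142, -0.0, 0.0]
contact_force: [-0.2, 0.3, -0.4]
gripper_width: 0.0333
finger_force: 12.0
```

Run:
```python
from h import *
st();d=snap('wrist');E,p=still(d);print(E,p)
d=snap('wrist');E,p=still(d);print(E,p);st()
```

```text
t 15.95 tcp [0.6134 0.0016 0.1117] toolx [ 1. -0.  0.] toolz [ 0. -0. -1.] q [ 0.12  0.5  -0.25  1.78  0.16  0.88 -1.78] w 0.0333 F [-0.2  0.3 -0.4]
((267.03662109375, 234.56695556640625), (73.47611236572266, 79.59564971923828), 127.85541534423828) [0.61451379 0.00975204 0.07      ]
((267.06005859375, 234.56346130371094), (73.57843780517578, 79.5059814453125), 127.96971130371094) [0.61451012 0.00974307 0.07      ]
t 16.05 tcp [0.6134 0.0017 0.1116] toolx [ 1. -0.  0.] toolz [ 0. -0. -1.] q [ 0.12  0.5  -0.25  1.78  0.16  0.88 -1.78] w 0.0331 F [-0.7  0.3 -0.1]
```

The fast rows were clipped. I'll correct by x +4 mm, y +10 mm, then lower.

Call:
arm_command([
  {"tx": 0.004,"ty": -0.01,"tz": 0,"rx": 0,"ry": 0,"rz": 0},
  {"tx": 0,"ty": 0,"tz": 0.006,"rx": 0,"ry": 0,"rz": 0},
  {"tx": 0,"ty": 0,"tz": 0.005,"rx": 0,"ry": 0,"rz": 0},
  {"tx": 0,"ty": 0,"tz": 0,"rx": 0,"ry": 0,"rz": 0},
  {"tx": 0,"ty": 0,"tz": 0,"rx": 0,"ry": 0,"rz": 0},
  {"tx": 0,"ty": 0,"tz": 0,"rx": 0,"ry": 0,"rz": 0},
  {"tx": 0,"ty": 0,"tz": 0,"rx": 0,"ry": 0,"rz": 0},
])

```text
time_s: 16.75
tool_pos: [0.6175, 0.0115, 0.1007]
ee_rot: [3.141, -0.001, 0.001]
contact_force: [-0.3, -0.1, -0.5]
gripper_width: 0.0335
finger_force: 12.0
```

Call:
arm_command([
  {"tx": 0,"ty": 0,"tz": 0.003,"rx": 0,"ry": 0,"rz": 0},
  {"tx": 0,"ty": 0,"tz": 0.003,"rx": 0,"ry": 0,"rz": 0},
  {"tx": 0,"ty": 0,"tz": 0.003,"rx": 0,"ry": 0,"rz": 0},
  {"tx": 0,"ty": 0,"tz": 0.003,"rx": 0,"ry": 0,"rz": 0},
  {"tx": 0,"ty": 0,"tz": 0,"rx": 0,"ry": 0,"rz": 0},
  {"tx": 0,"ty": 0,"tz": 0,"rx": 0,"ry": 0,"rz": 0},
  {"tx": 0,"ty": 0,"tz": 0,"rx": 0,"ry": 0,"rz": 0},
])

```text
time_s: 17.45
tool_pos: [0.6172, 0.0116, 0.0885]
ee_rot: [3.141, -0.0, -0.001]
contact_force: [-0.3, -0.8, -0.2]
gripper_width: 0.0334
finger_force: 12.0
```

There's no resistance below the tip height, so eye B fits. Pushing home to about TCP z 0.079.

Call:
arm_command([
  {"tx": 0,"ty": 0,"tz": 0.003,"rx": 0,"ry": 0,"rz": 0},
  {"tx": 0,"ty": 0,"tz": 0.003,"rx": 0,"ry": 0,"rz": 0},
  {"tx": 0,"ty": 0,"tz": 0.002,"rx": 0,"ry": 0,"rz": 0},
  {"tx": 0,"ty": 0,"tz": 0.002,"rx": 0,"ry": 0,"rz": 0},
  {"tx": 0,"ty": 0,"tz": 0,"rx": 0,"ry": 0,"rz": 0},
  {"tx": 0,"ty": 0,"tz": 0,"rx": 0,"ry": 0,"rz": 0},
  {"tx": 0,"ty": 0,"tz": 0,"rx": 0,"ry": 0,"rz": 0},
])

```text
time_s: 18.15
tool_pos: [0.6172, 0.0115, 0.0794]
ee_rot: [3.141, -0.0, -0.001]
contact_force: [-3.1, -0.9, 5.7]
gripper_width: 0.0335
finger_force: 12.0
```

It's home: 5.7 N at the expected height. Releasing, lifting and checking.

Call:
arm_command([
  {"tx": 0,"ty": 0,"tz": 0,"rx": 0,"ry": 0,"rz": 0},
  {"tx": 0,"ty": 0,"tz": 0,"rx": 0,"ry": 0,"rz": 0},
  {"tx": 0,"ty": 0,"tz": 0,"rx": 0,"ry": 0,"rz": 0},
  {"tx": 0,"ty": 0,"tz": 0,"rx": 0,"ry": 0,"rz": 0},
  {"tx": 0,"ty": 0,"tz": -0.015,"rx": 0,"ry": 0,"rz": 0},
  {"tx": 0,"ty": 0,"tz": -0.04,"rx": 0,"ry": 0,"rz": 0},
  {"tx": 0,"ty": 0,"tz": -0.04,"rx": 0,"ry": 0,"rz": 0},
  {"tx": 0,"ty": 0,"tz": -0.03,"rx": 0,"ry": 0,"rz": 0},
  {"tx": 0,"ty": 0,"tz": 0,"rx": 0,"ry": 0,"rz": 0},
  {"tx": 0,"ty": 0,"tz": 0,"rx": 0,"ry": 0,"rz": 0},
], hand=0.6)

```text
time_s: 19.15
tool_pos: [0.6177, 0.0117, 0.205]
ee_rot: [3.142, -0.0, 0.004]
contact_force: [-0.6, -0.5, -1.0]
gripper_width: 0.0696
finger_force: 0.0
```

Run:
```python
from h import *
st();d=snap('wrist');eyes(d,.094);S=snap('side');T=snap('top')
a=cv2.resize(d['image'][110:310,170:370],(400,400));b=cv2.resize(S['image'][190:350,230:390],(400,400))
k=T['image'][195:250,120:190];k=cv2.resize(k,None,fx=5.5,fy=5.5,interpolation=cv2.INTER_CUBIC)
k=k[:,:385]
im=np.zeros((600,800,3),np.uint8);im[:300,:300]=cv2.resize(a,(300,300));im[:300,300:600]=cv2.resize(b,(300,300));im[300:600,:385]=k[:300]
cv2.imwrite('pics/chk.png',im[:,:,::-1])
```

```text
t 19.15 tcp [0.6177 0.0117 0.205 ] toolx [ 1.    -0.     0.002] toolz [ 0.002 -0.    -1.   ] q [ 0.11  0.4  -0.27  1.69  0.12  1.06 -1.76] w 0.0696 F [-0.6 -0.5 -1. ]
[    0     0   539   269 68224] circ 269.0 119.0 294.1 [[0.6951 0.02   0.094 ]]
[485  49  66  26 838] circ 517.5 55.4 32.6 [[ 0.7474 -0.1804  0.094 ]]
[  128    75   232   184 10101] circ 246.9 171.4 132.0 [[0.6524 0.0389 0.094 ]]
[ 506  157   32   76 1149] circ 517.8 195.0 38.6 [[ 0.6329 -0.1996  0.094 ]]
[ 255  183   49   48 1510] circ 279.3 206.7 24.9 [[0.6219 0.0115 0.094 ]]
[ 13 199  20  25 148] circ 23.1 210.6 12.4 [[0.6184 0.2416 0.094 ]]
[313 299  39   9 197] circ 332.0 303.5 19.3 [[ 0.5283 -0.0383  0.094 ]]
[196 314  25  12 168] circ 208.0 322.0 12.2 [[0.5083 0.0799 0.094 ]]
[319 320  45   8 206] circ 341.0 326.5 22.0 [[ 0.5034 -0.0482  0.094 ]]
```

View pics/chk.png

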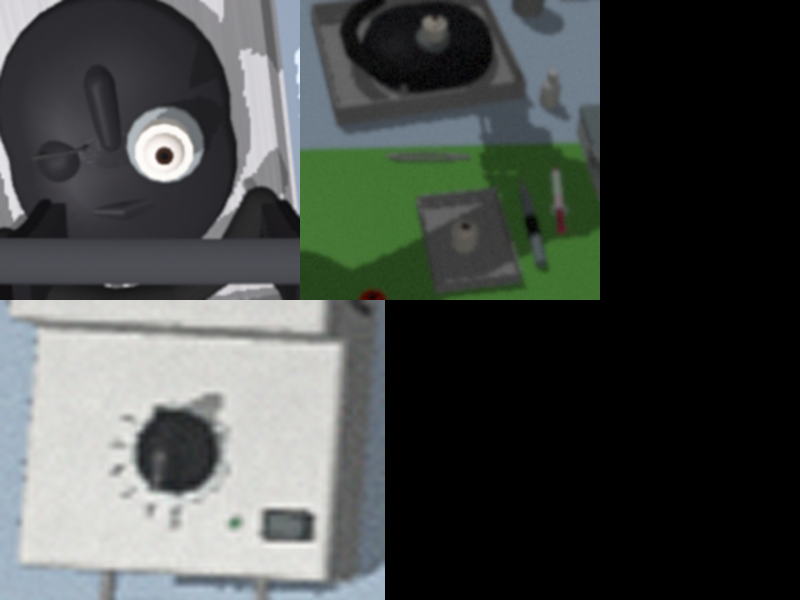

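Eye B stands upright on the seat and eye A upright in the dish (top-right tile, about (463,235)). The bystanders are untouched. Bottom tile: the knob is on the deck, its pointer towards the front. Moving above it.

Call:
arm_command([
  {"tx": -0.01,"ty": -0.037,"tz": 0,"rx": 0,"ry": 0,"rz": 0},
  {"tx": -0.01,"ty": -0.037,"tz": 0,"rx": 0,"ry": 0,"rz": 0},
  {"tx": -0.01,"ty": -0.037,"tz": 0,"rx": 0,"ry": 0,"rz": 0},
  {"tx": -0.01,"ty": -0.037,"tz": 0,"rx": 0,"ry": 0,"rz": 0},
  {"tx": -0.01,"ty": -0.037,"tz": 0,"rx": 0,"ry": 0,"rz": 0},
  {"tx": -0.01,"ty": -0.037,"tz": 0,"rx": 0,"ry": 0,"rz": 0},
  {"tx": -0.01,"ty": -0.037,"tz": 0,"rx": 0,"ry": 0,"rz": 0},
  {"tx": -0.01,"ty": -0.037,"tz": 0,"rx": 0,"ry": 0,"rz": 0},
  {"tx": -0.01,"ty": -0.037,"tz": 0,"rx": 0,"ry": 0,"rz": 0},
  {"tx": -0.01,"ty": -0.037,"tz": 0,"rx": 0,"ry": 0,"rz": 0},
])

```text
time_s: 20.3
tool_pos: [0.5164, 0.3826, 0.202]
ee_rot: [3.14, -0.0, -0.003]
contact_force: [0.4, -0.5, 0.0]
gripper_width: 0.0696
finger_force: 0.0
```

Call:
arm_command([
  {"tx": 0,"ty": 0,"tz": 0,"rx": 0,"ry": 0,"rz": 0},
  {"tx": 0,"ty": 0,"tz": 0,"rx": 0,"ry": 0,"rz": 0},
  {"tx": 0,"ty": 0,"tz": 0,"rx": 0,"ry": 0,"rz": 0},
])

```text
time_s: 20.6
tool_pos: [0.518, 0.3799, 0.2024]
ee_rot: [3.139, -0.003, -0.002]
contact_force: [0.7, -0.8, -0.0]
gripper_width: 0.0696
finger_force: 0.0
```

Run:
```python
from h import *
st();d=snap('wrist')
u,v=[int(x) for x in proj(d,[[.522,.3846,.119]])[0]];x0,y0=u-80,v-75;print('c',u,v,'off',x0,y0)
c=d['image'][y0:v+75,x0:u+80];c=cv2.convertScaleAbs(cv2.resize(c,None,fx=4,fy=4,interpolation=cv2.INTER_CUBIC),alpha=1.3)
cv2.imwrite('pics/knob.png',c[:,:,::-1]);print(c.shape)
np.save('kd.npy',np.array([x0,y0]))
g=cv2.cvtColor(d['image'],cv2.COLOR_RGB2GRAY);m=np.zeros_like(g);cv2.circle(m,(u,v),60,255,-1)
w=cv2.inRange(g,0,80)&m;k,l,s,cc=cv2.connectedComponentsWithStats(w);i=1+np.argmax(s[1:,4]);print(s[i],cc[i])
cn=max(cv2.findContours((l==i).astype(np.uint8),0,1)[0],key=len);E=cv2.minEnclosingCircle(cn);print(E,onz(d,[E[0]],.097),onz(d,[cc[i]],.11))
```

```text
t 20.6 tcp [0.518  0.3799 0.2024] toolx [ 1.    -0.002 -0.001] toolz [-0.001 -0.002 -1.   ] q [-0.43  0.46 -0.37  1.62  0.18  1.1  -2.43] w 0.0696 F [ 0.7 -0.8 -0. ]
c 272 214 off 192 139
(600, 640, 3)
[ 240  182   54   63 2292] [266.56282723 209.14397906]
((266.501953125, 212.9921875), 31.189071655273438) [[0.51756967 0.39038478 0.097     ]] [[0.52407879 0.38983465 0.11      ]]
```

View pics/knob.png

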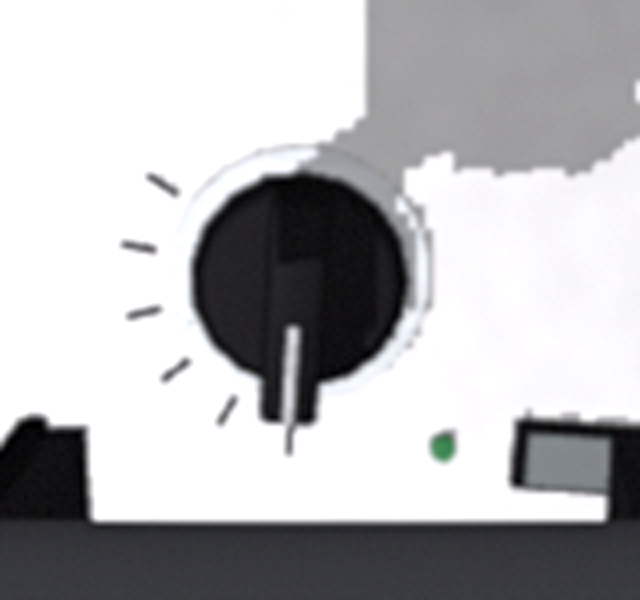

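The knob is at home: skirt centre is crop (300,278), pointer line from (294,325) to (290,425), with ticks running clockwise to the left. q7 is at −2.43 and clockwise lowers it further, so I need the half-turned grasp. I'll work out the axis and yaw.

Run:
```python
from h import *
st();d=snap('wrist');T=snap('top')
f=lambda L:np.array(L,float)/4+[192,139]
print('skirt',onz(d,f([(300,278.5)]),.097),onz(d,f([(193,278),(407,278)]),.097))
p=onz(d,f([(294,325),(290,425)]),.121);v=p[0]-p[1];print('pointer',p.round(4),np.degrees(np.arctan2(v[1],v[0])))
# bar top -x end corners
p=onz(d,f([(262,420),(317,422)]),.121);print('bar end',p.round(4),p.mean(0))
# ticks fifth..home centre
tk=onz(d,f([(163,184),(138,246),(143,313),(175,371),(228,410),(290,440)]),.085)[:,:2]
A=np.c_[2*tk,np.ones(6)];s=np.linalg.lstsq(A,(tk**2).sum(1),rcond=None)[0];c=s[:2];print('ticks centre',c,'r',np.sqrt(s[2]+c@c));w=tk-c;print(np.degrees(np.arctan2(w[:,1],w[:,0])).round(1))
# lamp front edge in top view
e=onz(T,np.array([(20,562),(325,580)])/5.5+[120,195],.085);v=e[0]-e[1];print('front',e.round(3),np.degrees(np.arctan2(v[1],v[0]))-90)
```

```text
t 20.65 tcp [0.5182 0.3797 0.2027] toolx [ 1.    -0.003 -0.001] toolz [-0.001 -0.002 -1.   ] q [-0.43  0.46 -0.37  1.62  0.18  1.1  -2.43] w 0.0696 F [-0.5  0.1 -0.2]
skirt [[0.52166775 0.38972256 0.097     ]] [[0.52183622 0.41248169 0.097     ]
 [0.52172167 0.36696972 0.097     ]]
pointer [[0.5181 0.3902 0.121 ]
 [0.4974 0.3912 0.121 ]] -2.90707496356733
bar end [[0.4984 0.3968 0.121 ]
 [0.498  0.3858 0.121 ]] [0.49821644 0.39130097 0.121     ]
ticks centre [0.51990865 0.38709014] r 0.038858292614682294
[ 58.4  80.7 103.2 125.5 148.2 171.6]
front [[0.294 0.477 0.085]
 [0.281 0.305 0.085]] -4.322429490590807
```

Call:
arm_command([
  {"tx": 0,"ty": 0,"tz": 0,"rx": 0,"ry": 0,"rz": -0.146},
  {"tx": 0,"ty": 0,"tz": 0,"rx": 0,"ry": 0,"rz": -0.146},
  {"tx": 0,"ty": 0,"tz": 0,"rx": 0,"ry": 0,"rz": -0.146},
  {"tx": 0,"ty": 0,"tz": 0,"rx": 0,"ry": 0,"rz": -0.146},
  {"tx": 0,"ty": 0,"tz": 0,"rx": 0,"ry": 0,"rz": -0.146},
  {"tx": 0,"ty": 0,"tz": 0,"rx": 0,"ry": 0,"rz": -0.146},
  {"tx": 0,"ty": 0,"tz": 0,"rx": 0,"ry": 0,"rz": -0.146},
  {"tx": 0,"ty": 0,"tz": 0,"rx": 0,"ry": 0,"rz": -0.146},
  {"tx": 0,"ty": 0,"tz": 0,"rx": 0,"ry": 0,"rz": -0.146},
  {"tx": 0,"ty": 0,"tz": 0,"rx": 0,"ry": 0,"rz": -0.146},
])

```text
time_s: 21.75
tool_pos: [0.5182, 0.3804, 0.2036]
ee_rot: [2.336, 2.099, -0.0]
contact_force: [-0.3, -0.4, -0.1]
gripper_width: 0.0696
finger_force: 0.0
```

Call:
arm_command([
  {"tx": 0,"ty": 0,"tz": 0,"rx": 0,"ry": 0,"rz": -0.146},
  {"tx": 0,"ty": 0,"tz": 0,"rx": 0,"ry": 0,"rz": -0.146},
  {"tx": 0,"ty": 0,"tz": 0,"rx": 0,"ry": 0,"rz": -0.146},
  {"tx": 0,"ty": 0,"tz": 0,"rx": 0,"ry": 0,"rz": -0.146},
  {"tx": 0,"ty": 0,"tz": 0,"rx": 0,"ry": 0,"rz": -0.146},
  {"tx": 0,"ty": 0,"tz": 0,"rx": 0,"ry": 0,"rz": -0.146},
  {"tx": 0,"ty": 0,"tz": 0,"rx": 0,"ry": 0,"rz": -0.146},
  {"tx": 0,"ty": 0,"tz": 0,"rx": 0,"ry": 0,"rz": -0.146},
  {"tx": 0,"ty": 0,"tz": 0,"rx": 0,"ry": 0,"rz": -0.146},
  {"tx": 0,"ty": 0,"tz": 0,"rx": 0,"ry": 0,"rz": -0.146},
])

```text
time_s: 22.75
tool_pos: [0.5183, 0.3804, 0.2034]
ee_rot: [0.341, 3.122, -0.001]
contact_force: [-0.2, 0.3, 0.5]
gripper_width: 0.0698
finger_force: 0.0
```

Knob axis is (0.5217, 0.3897) and the bar yaw about −3.5°; the skirt diameter of 45.5 mm and the bar end 23.5 mm off are plausible. Aligning over it.

Call:
arm_command([
  {"tx": 0,"ty": 0,"tz": 0,"rx": 0,"ry": 0,"rz": -0.146},
  {"tx": 0,"ty": 0,"tz": 0,"rx": 0,"ry": 0,"rz": -0.011},
  {"tx": -0.003,"ty": 0.0095,"tz": 0,"rx": 0,"ry": 0,"rz": 0},
  {"tx": 0,"ty": 0,"tz": 0.03,"rx": 0,"ry": 0,"rz": 0},
  {"tx": 0,"ty": 0,"tz": 0.03,"rx": 0,"ry": 0,"rz": 0},
  {"tx": 0,"ty": 0,"tz": 0,"rx": 0,"ry": 0,"rz": 0},
  {"tx": 0,"ty": 0,"tz": 0,"rx": 0,"ry": 0,"rz": 0},
  {"tx": 0,"ty": 0,"tz": 0,"rx": 0,"ry": 0,"rz": 0},
])

```text
time_s: 23.55
tool_pos: [0.5217, 0.3922, 0.1455]
ee_rot: [0.103, 3.138, 0.004]
contact_force: [-0.4, 0.9, 0.2]
gripper_width: 0.0695
finger_force: 0.0
```

Run:
```python
from h import *
st();d=snap('wrist')
g=cv2.convertScaleAbs(d['image'],alpha=1.5);cv2.imwrite('pics/k2.png',g[:,:,::-1]);print(proj(d,[[.5217,.3897,.121],[.4987,.3911,.121]]))
st()
```

```text
t 23.55 tcp [0.5217 0.3922 0.1455] toolx [-0.998  0.065 -0.002] toolz [ 0.002  0.002 -1.   ] q [-0.06  0.72 -1.02  1.63  0.66  1.16  0.27] w 0.0695 F [-0.4  0.9  0.2]
[[273.8912663  248.00892609]
 [273.59845225 211.50863879]]
t 23.6 tcp [0.5217 0.3921 0.1455] toolx [-0.998  0.065 -0.002] toolz [ 0.002  0.002 -1.   ] q [-0.06  0.72 -1.02  1.63  0.66  1.16  0.27] w 0.0691 F [-0.6  0.5  0.9]
```

View pics/k2.png

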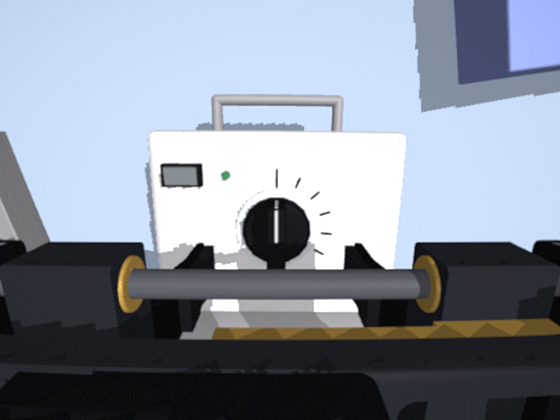

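The picture shows the bar vertical at column ~276, midway between the fingers (212–347), pointer up at the home tick. Lowering to TCP 0.103 and gripping.

Call:
arm_command([
  {"tx": 0,"ty": -0.001,"tz": 0.02,"rx": 0,"ry": 0,"rz": 0},
  {"tx": 0,"ty": 0,"tz": 0.015,"rx": 0,"ry": 0,"rz": 0},
  {"tx": 0,"ty": 0,"tz": 0.007,"rx": 0,"ry": 0,"rz": 0},
  {"tx": 0,"ty": 0,"tz": 0,"rx": 0,"ry": 0,"rz": 0},
  {"tx": 0,"ty": 0,"tz": 0,"rx": 0,"ry": 0,"rz": 0},
  {"tx": 0,"ty": 0,"tz": 0,"rx": 0,"ry": 0,"rz": 0},
])

```text
time_s: 24.2
tool_pos: [0.5213, 0.3905, 0.1024]
ee_rot: [0.102, 3.139, 0.002]
contact_force: [0.0, 0.8, -0.2]
gripper_width: 0.0699
finger_force: 0.0
```

Call:
arm_command([
  {"tx": 0,"ty": 0,"tz": 0,"rx": 0,"ry": 0,"rz": 0},
  {"tx": 0,"ty": 0,"tz": 0,"rx": 0,"ry": 0,"rz": 0},
  {"tx": 0,"ty": 0,"tz": 0,"rx": 0,"ry": 0,"rz": 0},
  {"tx": 0,"ty": 0,"tz": 0,"rx": 0,"ry": 0,"rz": 0},
  {"tx": 0,"ty": 0,"tz": 0,"rx": 0,"ry": 0,"rz": 0},
  {"tx": 0,"ty": 0,"tz": 0,"rx": 0,"ry": 0,"rz": 0},
  {"tx": 0,"ty": 0,"tz": 0,"rx": 0,"ry": 0,"rz": 0},
  {"tx": 0,"ty": 0,"tz": 0,"rx": 0,"ry": 0,"rz": 0},
], hand=-1, newtons=40)

```text
time_s: 25.0
tool_pos: [0.521, 0.3899, 0.1015]
ee_rot: [0.102, 3.14, -0.0]
contact_force: [-0.3, -0.5, -0.0]
gripper_width: 0.0136
finger_force: 0.0
```

```bash
cat >> h.py <<'E'
def kn():
    o,m=st();print('yaw_cw',round(-np.arctan2(m[1,0],m[0,0])%(2*np.pi),4),'tq',o['wrist_torque'].round(3),'ff',o['finger_force'])
E
python3 -c "from h import *
kn()"
```

```text
t 25.0 tcp [0.521  0.3899 0.1015] toolx [-0.998  0.065 -0.   ] toolz [ 0. -0. -1.] q [-0.07  0.77 -0.98  1.67  0.7   1.1   0.24] w 0.0136 F [-0.3 -0.5 -0. ]
yaw_cw 3.2064 tq [ 0.131 -0.113 -0.015] ff 0.0
```

Not fully closed yet (13.6 mm). A little more time.

Call:
arm_command([
  {"tx": 0,"ty": 0,"tz": 0,"rx": 0,"ry": 0,"rz": 0},
  {"tx": 0,"ty": 0,"tz": 0,"rx": 0,"ry": 0,"rz": 0},
  {"tx": 0,"ty": 0,"tz": 0,"rx": 0,"ry": 0,"rz": 0},
  {"tx": 0,"ty": 0,"tz": 0,"rx": 0,"ry": 0,"rz": 0},
])

```text
time_s: 25.4
tool_pos: [0.5211, 0.3904, 0.1016]
ee_rot: [0.102, 3.14, 0.002]
contact_force: [0.9, 3.6, -2.0]
gripper_width: 0.0116
finger_force: 40.0
```

```bash
python3 -c "from h import *
kn()"
```

```text
t 25.4 tcp [0.5211 0.3904 0.1016] toolx [-0.998  0.065 -0.   ] toolz [ 0.     0.001 -1.   ] q [-0.07  0.77 -0.98  1.67  0.7   1.1   0.24] w 0.0116 F [ 0.9  3.6 -2. ]
yaw_cw 3.2064 tq [ 0.679 -0.237 -0.164] ff 39.99321162700653
```

Gripped (12 mm bar, 40 N), home yaw 3.206. Turning to the first click.

Call:
arm_command([
  {"tx": 0,"ty": 0,"tz": 0,"rx": 0,"ry": 0,"rz": 0.1},
  {"tx": 0,"ty": 0,"tz": 0,"rx": 0,"ry": 0,"rz": 0.1},
  {"tx": 0,"ty": 0,"tz": 0,"rx": 0,"ry": 0,"rz": 0},
  {"tx": 0,"ty": 0,"tz": 0,"rx": 0,"ry": 0,"rz": 0},
])

```text
time_s: 25.8
tool_pos: [0.521, 0.3904, 0.1016]
ee_rot: [0.41, 3.114, 0.001]
contact_force: [1.7, 3.4, -1.1]
gripper_width: 0.0117
finger_force: 40.0
```

```bash
python3 -c "from h import *
kn()"
```

```text
t 25.8 tcp [0.521  0.3904 0.1016] toolx [-0.966  0.259 -0.   ] toolz [ 0.001  0.001 -1.   ] q [-0.09  0.75 -0.94  1.67  0.67  1.08  0.07] w 0.0117 F [ 1.7  3.4 -1.1]
yaw_cw 3.4035 tq [ 0.755 -0.422  0.134] ff 40.01920223236084
```

Call:
arm_command([
  {"tx": 0,"ty": 0,"tz": 0,"rx": 0,"ry": 0,"rz": 0.1},
  {"tx": 0,"ty": 0,"tz": 0,"rx": 0,"ry": 0,"rz": 0.1},
  {"tx": 0,"ty": 0,"tz": 0,"rx": 0,"ry": 0,"rz": 0.02},
  {"tx": 0,"ty": 0,"tz": 0,"rx": 0,"ry": 0,"rz": 0},
  {"tx": 0,"ty": 0,"tz": 0,"rx": 0,"ry": 0,"rz": 0},
])

```text
time_s: 26.3
tool_pos: [0.521, 0.3903, 0.1016]
ee_rot: [-0.751, -3.05, -0.001]
contact_force: [0.6, 3.6, -3.2]
gripper_width: 0.0119
finger_force: 40.0
```

```bash
python3 -c "from h import *
kn()"
```

```text
t 26.3 tcp [0.521  0.3903 0.1016] toolx [-0.886  0.464  0.   ] toolz [ 0.     0.001 -1.   ] q [-0.12  0.72 -0.89  1.67  0.63  1.06 -0.12] w 0.0119 F [ 0.6  3.6 -3.2]
yaw_cw 3.6242 tq [ 0.851 -0.386  0.125] ff 40.009517669677734
```

First click: 0.418 rad turned, torque as expected there. On to the second, with a mid-pitch reading.

Call:
arm_command([
  {"tx": 0,"ty": 0,"tz": 0,"rx": 0,"ry": 0,"rz": 0.1},
  {"tx": 0,"ty": 0,"tz": 0,"rx": 0,"ry": 0,"rz": 0},
  {"tx": 0,"ty": 0,"tz": 0,"rx": 0,"ry": 0,"rz": 0},
])

```text
time_s: 26.6
tool_pos: [0.521, 0.3902, 0.1015]
ee_rot: [0.901, 3.01, 0.001]
contact_force: [1.1, 4.1, -3.5]
gripper_width: 0.012
finger_force: 40.0
```

```bash
python3 -c "from h import *
kn()"
```

```text
t 26.6 tcp [0.521  0.3902 0.1015] toolx [-0.836  0.549  0.   ] toolz [ 0.  0. -1.] q [-0.13  0.72 -0.87  1.67  0.62  1.05 -0.21] w 0.012 F [ 1.1  4.1 -3.5]
yaw_cw 3.7233 tq [ 0.941 -0.345  0.254] ff 40.04487454891205
```

Call:
arm_command([
  {"tx": 0,"ty": 0,"tz": 0,"rx": 0,"ry": 0,"rz": 0.1},
  {"tx": 0,"ty": 0,"tz": 0,"rx": 0,"ry": 0,"rz": 0.1},
  {"tx": 0,"ty": 0,"tz": 0,"rx": 0,"ry": 0,"rz": 0.119},
  {"tx": 0,"ty": 0,"tz": 0,"rx": 0,"ry": 0,"rz": 0},
  {"tx": 0,"ty": 0,"tz": 0,"rx": 0,"ry": 0,"rz": 0},
])

```text
time_s: 27.1
tool_pos: [0.5209, 0.3901, 0.1016]
ee_rot: [-1.367, -2.829, -0.0]
contact_force: [1.1, 4.1, -3.4]
gripper_width: 0.012
finger_force: 40.0
```

```bash
python3 -c "from h import *
kn()"
```

```text
t 27.1 tcp [0.5209 0.3901 0.1016] toolx [-0.621  0.783  0.   ] toolz [-0.  0. -1.] q [-0.17  0.69 -0.8   1.67  0.56  1.02 -0.49] w 0.012 F [ 1.1  4.1 -3.4]
yaw_cw 4.0418 tq [ 0.833 -0.357  0.173] ff 40.01288294792175
```

Call:
arm_command([
  {"tx": 0,"ty": 0,"tz": 0,"rx": 0,"ry": 0,"rz": 0.1},
  {"tx": 0,"ty": 0,"tz": 0,"rx": 0,"ry": 0,"rz": 0},
  {"tx": 0,"ty": 0,"tz": 0,"rx": 0,"ry": 0,"rz": 0},
])

```text
time_s: 27.4
tool_pos: [0.5209, 0.3902, 0.1016]
ee_rot: [-1.506, -2.757, -0.0]
contact_force: [0.8, 3.1, -3.1]
gripper_width: 0.0113
finger_force: 40.1
```

```bash
python3 -c "from h import *
kn()"
```

```text
t 27.4 tcp [0.5209 0.3902 0.1016] toolx [-0.54   0.841  0.   ] toolz [-0.  0. -1.] q [-0.19  0.68 -0.78  1.68  0.54  1.02 -0.57] w 0.0113 F [ 0.8  3.1 -3.1]
yaw_cw 4.1416 tq [ 0.822 -0.294  0.305] ff 40.05540311336517
```

Call:
arm_command([
  {"tx": 0,"ty": 0,"tz": 0,"rx": 0,"ry": 0,"rz": 0.1},
  {"tx": 0,"ty": 0,"tz": 0,"rx": 0,"ry": 0,"rz": 0.1},
  {"tx": 0,"ty": 0,"tz": 0,"rx": 0,"ry": 0,"rz": 0},
  {"tx": 0,"ty": 0,"tz": 0,"rx": 0,"ry": 0,"rz": 0},
])

```text
time_s: 27.8
tool_pos: [0.5208, 0.3901, 0.1015]
ee_rot: [-1.774, -2.592, 0.0]
contact_force: [0.4, 3.4, -1.9]
gripper_width: 0.0121
finger_force: 40.0
```

```bash
python3 -c "from h import *
kn()"
```

```text
t 27.8 tcp [0.5208 0.3901 0.1015] toolx [-0.362  0.932  0.   ] toolz [-0.  0. -1.] q [-0.21  0.66 -0.73  1.68  0.51  1.   -0.75] w 0.0121 F [ 0.4  3.4 -1.9]
yaw_cw 4.342 tq [ 0.899 -0.191  0.096] ff 40.00042498111725
```

The torque rose to 0.305 and has dropped to 0.096, so we're in the second half of the third pitch. The last 0.12 rad goes to the click.

Call:
arm_command([
  {"tx": 0,"ty": 0,"tz": 0,"rx": 0,"ry": 0,"rz": 0.08},
  {"tx": 0,"ty": 0,"tz": 0,"rx": 0,"ry": 0,"rz": 0.04},
  {"tx": 0,"ty": 0,"tz": 0,"rx": 0,"ry": 0,"rz": 0},
  {"tx": 0,"ty": 0,"tz": 0,"rx": 0,"ry": 0,"rz": 0},
  {"tx": 0,"ty": 0,"tz": 0,"rx": 0,"ry": 0,"rz": 0},
  {"tx": 0,"ty": 0,"tz": 0,"rx": 0,"ry": 0,"rz": 0},
  {"tx": 0,"ty": 0,"tz": 0,"rx": 0,"ry": 0,"rz": 0},
  {"tx": 0,"ty": 0,"tz": 0,"rx": 0,"ry": 0,"rz": 0},
])

```text
time_s: 28.6
tool_pos: [0.5208, 0.3901, 0.1016]
ee_rot: [-1.93, -2.478, 0.0]
contact_force: [0.3, 3.5, -1.9]
gripper_width: 0.0116
finger_force: 40.0
```

Run:
```python
from h import *
kn();S=snap('side');d=snap('wrist');im=np.zeros((400,800,3),np.uint8)
im[:,:400]=cv2.resize(S['image'][190:350,230:390],(400,400),interpolation=cv2.INTER_CUBIC)
im[:,400:]=cv2.resize(S['image'][195:235,280:320],(400,400),interpolation=cv2.INTER_CUBIC);kn()
cv2.imwrite('pics/end.png',im[:,:,::-1])
e=lambda z:np.c_[np.zeros(1)]
print(proj(S,[[.617,.0115,.07+.033],[.617,.0115,.07+.0465]]))
```

```text
t 28.6 tcp [0.5208 0.3901 0.1016] toolx [-0.245  0.97   0.   ] toolz [-0.  0. -1.] q [-0.23  0.65 -0.7   1.68  0.49  0.99 -0.85] w 0.0116 F [ 0.3  3.5 -1.9]
yaw_cw 4.4649 tq [ 0.92  -0.021  0.161] ff 40.02312898635864
t 28.7 tcp [0.5208 0.3901 0.1016] toolx [-0.245  0.97   0.   ] toolz [-0.  0. -1.] q [-0.23  0.65 -0.7   1.68  0.49  0.99 -0.86] w 0.0115 F [ 0.1  2.7 -2.3]
yaw_cw 4.465 tq [0.954 0.067 0.16 ] ff 40.02324163913727
[[301.1974112  199.03543474]
 [301.41765035 195.16027941]]
```

View pics/end.png

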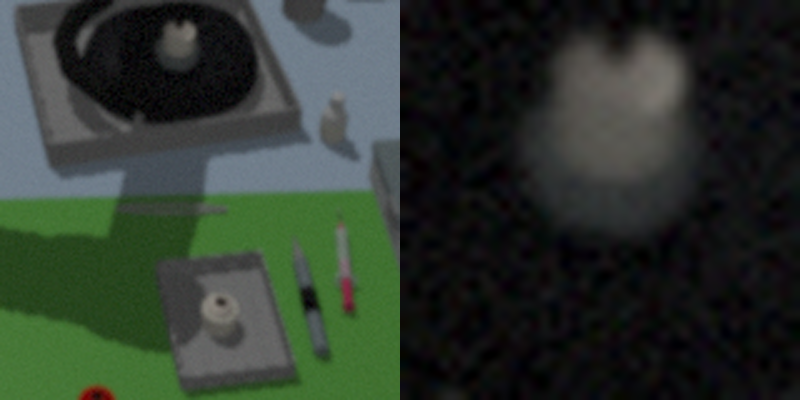

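The eye on the head is seated: its top is at image row ~199, against 199.0 predicted for home and 195 for too high. The other eye is upright in the dish. The knob has turned 1.259 rad and is steady.

```bash
python3 -c "from workcell import job_done
print(job_done())"
```

```text
the job is handed in; nothing more can be done
None
```

The job is handed in at about 29 s of the 72 s: the fitting eye is home on the pin, the tight one is in the dish, and the knob is held at the third click (1.26 rad turned) with a 40 N grip; the hand-in returned no verdict.

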